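# Set up the heat press's quick-change platen carrier

### The job

Get the platen carrier ready for printing: take off the black transport caps that sit on its stubs and leave them in the grey tray, and slide every platen on the table fully down onto a stub of its own, hole and nose on the brass catch's side, until the spring catch pops out through the hole. Once all the platens are latched, turn the hub's lock ring a quarter turn clockwise until it clicks locked, and don't shift the other things lying about.

Things in the scene. Friction and masses are not known exactly. Their poses are not given: they have to be found in the camera images.
- carrier: Fixed grey carrier plate 270 x 260 x 20 mm (x, y, z); origin: centre of its underside; it may be turned about z. It bears four upright square steel stubs and, at its centre, the hub with the lock ring.
- seat_a (a point): Foot of stub a on the plate's top, at x = -75, y = +80 mm of the carrier; axes are the carrier's. The stub is 22 mm square and 60 mm tall above this point, its top 12 mm tapering to 10 mm square. A seated platen has its origin here.
- seat_b (a point): Foot of stub b on the plate's top, at x = +75, y = +80 mm of the carrier; axes are the carrier's. The stub is 22 mm square and 60 mm tall above this point, its top 12 mm tapering to 10 mm square. A seated platen has its origin here.
- seat_c (a point): Foot of stub c on the plate's top, at x = -75, y = -80 mm of the carrier; axes are the carrier's. The stub is 22 mm square and 60 mm tall above this point, its top 12 mm tapering to 10 mm square. A seated platen has its origin here.
- seat_d (a point): Foot of stub d on the plate's top, at x = +75, y = -80 mm of the carrier; axes are the carrier's. The stub is 22 mm square and 60 mm tall above this point, its top 12 mm tapering to 10 mm square. A seated platen has its origin here.
- catch_a (a joint): Brass spring catch of stub a, a wedge 10 mm wide on the stub's +x face (carrier axes), 20 to 38 mm above the seat, 6.5 mm proud at its lower edge. Value in m: 0 = out, about 0.003 to 0.005 = pushed in by a tube wall. Pushing a tube down over it takes about 8 to 15 N, more than a platen's weight; it pops out into the hole when the tube stands on the plate, hole to +x.
- catch_b (a joint): Brass spring catch of stub b, a wedge 10 mm wide on the stub's +x face (carrier axes), 20 to 38 mm above the seat, 6.5 mm proud at its lower edge. Value in m: 0 = out, about 0.003 to 0.005 = pushed in by a tube wall. Pushing a tube down over it takes about 8 to 15 N, more than a platen's weight; it pops out into the hole when the tube stands on the plate, hole to +x.
- catch_c (a joint): Brass spring catch of stub c, a wedge 10 mm wide on the stub's +x face (carrier axes), 20 to 38 mm above the seat, 6.5 mm proud at its lower edge. Value in m: 0 = out, about 0.003 to 0.005 = pushed in by a tube wall. Pushing a tube down over it takes about 8 to 15 N, more than a platen's weight; it pops out into the hole when the tube stands on the plate, hole to +x.
- catch_d (a joint): Brass spring catch of stub d, a wedge 10 mm wide on the stub's +x face (carrier axes), 20 to 38 mm above the seat, 6.5 mm proud at its lower edge. Value in m: 0 = out, about 0.003 to 0.005 = pushed in by a tube wall. Pushing a tube down over it takes about 8 to 15 N, more than a platen's weight; it pops out into the hole when the tube stands on the plate, hole to +x.
- lock_ring (a joint): Angle of the bayonet lock ring, rad: 0 = open (bar along the carrier's x), grows clockwise seen from above, stop at 1.571 = locked (bar along the carrier's y). Spring resists with about 0.12 N m; past about 1.1 rad it snaps to the locked end by itself, before that it springs back when let go. Starts at 0.
- ring_grip (a point): Middle of the ring's upright grip bar, on the turning axis, 133 mm above the table; turns with the ring. The bar is 58 mm long along this point's x, 16 mm thick (y), 32 mm tall (115 to 147 mm above the table), on a ring 60 mm in diameter (91 to 115 mm above the table) on a hub.
- platen_1: Press platen, loose, upright, 0.36 kg. Origin: centre of underside of its square tube: 33 mm outside, 25 mm bore open below, 66 mm tall, with a 72 mm square steel foot 6 mm thick. Hole in the +x wall, 14 mm wide, z 14 to 40 mm. On top a pad 50 mm wide (y), z 66 to 78 mm (rubber face to 80), x -40 to +30 mm, then a 28 mm wide nose to x +48 mm on the hole side. Fits any stub. May be absent.
- platen_2: Press platen, loose, upright, 0.36 kg. Origin: centre of underside of its square tube: 33 mm outside, 25 mm bore open below, 66 mm tall, with a 72 mm square steel foot 6 mm thick. Hole in the +x wall, 14 mm wide, z 14 to 40 mm. On top a pad 50 mm wide (y), z 66 to 78 mm (rubber face to 80), x -45 to +38 mm, then a 28 mm wide nose to x +50 mm on the hole side. Fits any stub. May be absent.
- platen_3: Press platen, loose, upright, 0.36 kg. Origin: centre of underside of its square tube: 33 mm outside, 25 mm bore open below, 66 mm tall, with a 72 mm square steel foot 6 mm thick. Hole in the +x wall, 14 mm wide, z 14 to 40 mm. On top a pad 50 mm wide (y), z 66 to 78 mm (rubber face to 80), x -34 to +34 mm, then a 28 mm wide nose to x +46 mm on the hole side. Fits any stub. May be absent.
- platen_4: Press platen, loose, upright, 0.36 kg. Origin: centre of underside of its square tube: 33 mm outside, 25 mm bore open below, 66 mm tall, with a 72 mm square steel foot 6 mm thick. Hole in the +x wall, 14 mm wide, z 14 to 40 mm. On top a pad 50 mm wide (y), z 66 to 78 mm (rubber face to 80), x -38 to +24 mm, then a 28 mm wide nose to x +46 mm on the hole side. Fits any stub. May be absent.
- cap_1: Black plastic transport cap, 34 mm square, 27 mm tall, 40 g, open below (25 mm square, 21 mm deep), loose; origin: centre of its underside, z up. If present it sits loosely on the tip of one of the stubs at the start (origin 39 mm above the seat) and simply lifts off. May be absent.
- cap_2: Black plastic transport cap, 34 mm square, 27 mm tall, 40 g, open below (25 mm square, 21 mm deep), loose; origin: centre of its underside, z up. If present it sits loosely on the tip of one of the stubs at the start (origin 39 mm above the seat) and simply lifts off. May be absent.
- cap_3: Black plastic transport cap, 34 mm square, 27 mm tall, 40 g, open below (25 mm square, 21 mm deep), loose; origin: centre of its underside, z up. If present it sits loosely on the tip of one of the stubs at the start (origin 39 mm above the seat) and simply lifts off. May be absent.
- cap_4: Black plastic transport cap, 34 mm square, 27 mm tall, 40 g, open below (25 mm square, 21 mm deep), loose; origin: centre of its underside, z up. If present it sits loosely on the tip of one of the stubs at the start (origin 39 mm above the seat) and simply lifts off. May be absent.
- tray: Fixed open grey plastic tray 190 x 140 x 30 mm (x, y, z), walls and floor about 4 mm; origin: centre of its underside.
- tape: Bystander: roll of tape lying flat, 90 mm diameter, 25 mm tall; origin: centre of underside.
- spray: Bystander: white bottle, 60 mm diameter, 190 mm tall; origin: centre of underside.
- mug: Bystander: white mug, 80 mm diameter, 90 mm tall, handle to its +y; origin: centre of underside.
- screwdriver: Bystander: screwdriver lying along its x; origin: underside of its middle.
Mind the look-alikes: they are no part of the job. What is shaped like the cap_4 but red or turquoise is not meant.

How it is judged:
By the outcome, as a careful person would: the job done as asked, in the order asked, and still so for the second after the job is handed in, with the robot touching nothing.
Of platen_1, platen_2, platen_3, platen_4 only 3 to 4 are there at a start; the rules pass over those that are not, and their reading is None.
Of cap_1, cap_2, cap_3, cap_4 only 2 to 3 are there at a start; the rules pass over those that are not, and their reading is None.
At some moment in a run one of platen_1, platen_2, platen_3, platen_4 may be knocked a few centimetres aside while the robot is not near it.
It also fails if it takes over 210 s, if anything falls off the work surface, if the arm or the gripper's body presses on something with over 40 N, if the wrist force passes 120 N, or if a joint passes its speed limit or range.

### The arm

A 6-joint arm with a two-finger parallel gripper is mounted at the origin on the work surface. World frame = base frame: x ahead of the robot, y to its left, z up, the work surface at z = 0. Lengths are in m, angles in rad, forces in N, time in s.
With the tool pointing down it reaches from about 0.275 to 0.725 m from the base axis. Payload 15.9 kg.
Tool frame: the origin (TCP) lies at the very end of the fingers, on their centre line; the grasp point (between the pads) lies 19 mm behind it; z points along the fingers, y is the line along which they close (so a half turn about z gives the same grasp; the last joint's range is limited). The gripper opens to 85 mm and grips with 20 to 120 N. Pads are 22 mm wide; open, the fingers measure 114 mm over their backs; the gripper's body (76 mm by 85 mm) begins 54 mm behind the grasp point. The pads swing forward as they close: fully open they stand 13 mm farther back than shut.
Start: joints at [-1.152, 0.213, -0.034, 1.323, 0, 1.571], TCP at [0.203, -0.457, 0.231] pointing down, gripper open.
Joint ranges: [-2.98, 2.98], [-0.74, 1.72], [-1.14, 1.35], [-2.1, 2.04], [-1.57, 1.44], [-3.14, 3.14]. Speed limits (rad/s): [1.89, 1.89, 2.39, 2.57, 3.14, 3.14].

### API

Orientations are given as a rotation vector (axis times angle).
In Python, from rig import monitor, optics, hand_in gives the robot as it stands.
- The arm moves only by the tool move_arm, never from a script. Its argument "deltas" is one flat list of numbers, 5 for each row, row after row: the opening, from 0 (shut) to 1 (fully open), then the shift along the tool's x, y, z in units of 30 mm (1.0 is 30 mm), then the turn about the tool's z in degrees. In form: [claw, tx, ty, tz, yaw, claw, tx, ty, tz, yaw, ...]. A call has 1 to 8 rows; each row is the pose to reach, as a shift and turn from the pose commanded when the call began, along the tool's axes at that moment; what a row does not reach only later rows make up. A row lasts 1/10 s, in which the tool goes at most 50 mm and 8.59 degrees, less where a joint would pass 70% of its speed; a pose out of reach is approached as far as the arm can. A call with a gripper value outside its range is refused whole. The fingers move at their own pace and stop on an object; "grip_force" is the grip in N (left out, the last holds). Time passes only in rows, so rows that repeat a pose let the fingers close. It gives the time, the measured TCP pose, the force, the opening and the grip force at its end, in the units of the state.
- monitor.observe(): the state, without advancing time (a new reading comes with each control period).
- optics.snapshot(name): name is "scene" or "top" or "wrist"; returns a dict with "color" (480x640x3 uint8, blue, green, red), "camera_matrix" (3x3 intrinsics, pixels), "world_from_camera" (4x4, takes a point from camera to world coordinates). Camera axes: x right, y up, looking along -z (the intrinsics and any distortion apply to the point x, -y, -z); pixel columns grow to the right and rows downward; lengths in m; the calibration is good to about 2 mm. A picture is of the moment at which its call begins. There is no depth.
- hand_in(): hands the job in; it is judged then, once.
The state is a dict: "time": time; "joints": joint angles; "qd": joint speeds; "effort": joint torques, N m; "eef_pos": TCP position; "orientation": TCP orientation; "contact_force": force on the tool from outside, world axes, zero at the start; "wrist_torque": the same for the moment, N m; "grip_width": finger opening in m; "grasp_force": force on a finger pad.
Only numpy, scipy, OpenCV 4.12 (cv2) and the standard library are available. Lean on these libraries where they do the work, as an engineer would, in place of code of your own. Each camera call takes 0.05 s, during which the arm holds its last target. There are 200 camera calls.

## Working session

There is one attempt and no reset: what is moved stays moved. The work goes in short steps, Python scripts to look and compute and a tool call to move; the robot and the scene stay as the last step left them, time stands still between calls to the robot, and variables do not carry over. Pictures are saved under pics/ and viewed, at most 14 in all, crops included, and the job is handed in when it is done.

Besides the shell and the picture viewer there is one more tool, called after "Request:" as name(argument=value, ...) on one line, values as JSON. move_arm: Moves the arm, as the interface text tells. Its arguments: {"type":"object","properties":{"deltas":{"type":"array","items":{"type":"number"}},"grip_force":{"type":"number"}},"required":["deltas"]}

```bash
mkdir -p pics
cat > h.py <<'E'
import numpy as np, cv2
from rig import monitor, optics, hand_in
def snap(cam,fn):
    s=optics.snapshot(cam); cv2.imwrite('pics/'+fn+'.png',s['color']); np.savez('pics/'+fn+'.npz',K=s['camera_matrix'],T=s['world_from_camera']); return s
def px2w(fn,u,v,z):
    d=np.load('pics/'+fn+'.npz');K,T=d['K'],d['T']
    r=np.linalg.inv(K)@[u,v,1]; r=T[:3,:3]@[r[0],-r[1],-r[2]]; o=T[:3,3]
    return (o+r*(z-o[2])/r[2])
def w2px(fn,p):
    d=np.load('pics/'+fn+'.npz');K,T=d['K'],d['T']
    c=np.linalg.inv(T)@np.r_[p,1]; q=K@[c[0],-c[1],-c[2]]; return q[:2]/q[2]
E
python3 - <<'E'
from h import *
for c in ['scene','top']:
    s=snap(c,c+'0'); print(s['camera_matrix'],s['world_from_camera'])
print(monitor.observe())
E
```

```text
[[513.29369789   0.         321.38888563]
 [  0.         513.29369789 237.68775063]
 [  0.           0.           1.        ]] [[ 0.28868107 -0.74658692  0.59939237  1.18877878]
 [ 0.95737383  0.23158994 -0.17263097 -0.18771287]
 [-0.00992922  0.62367786  0.78161841  0.87130379]
 [ 0.          0.          0.          1.        ]]
[[435.01949935   0.         315.75050638]
 [  0.         435.01949935 231.86040867]
 [  0.           0.           1.        ]] [[ 0.00850398  0.9930455  -0.11742364  0.46776192]
 [-0.99992784  0.00944122  0.00742774 -0.00358672]
 [ 0.00848471  0.11735201  0.99305414  1.02774134]
 [ 0.          0.          0.          1.        ]]
{'time': 0.1, 'joints': array([-1.15199421e+00,  2.13300501e-01, -3.49844007e-02,  1.32349240e+00,
        3.50429380e-05,  1.57083042e+00]), 'qd': array([-0.0005127 , -0.00068612,  0.00176519, -0.00101788, -0.00034781,
        0.00091222]), 'effort': array([-6.24646109e-04, -6.87244105e+01,  4.87805915e+01,  1.22291120e-02,
       -1.21406100e-05,  1.12446151e-05]), 'eef_pos': array([ 0.20322091, -0.45650894,  0.23087361]), 'orientation': array([-3.07203185e+00, -6.52802297e-01,  2.66415374e-04]), 'contact_force': array([-0.08070938, -0.18964487,  0.26523891]), 'wrist_torque': array([ 0.01891177,  0.02026388, -0.03342942]), 'grasp_force': 0.0, 'grip_width': 0.0857940436858724}
```

View pics/top0.png

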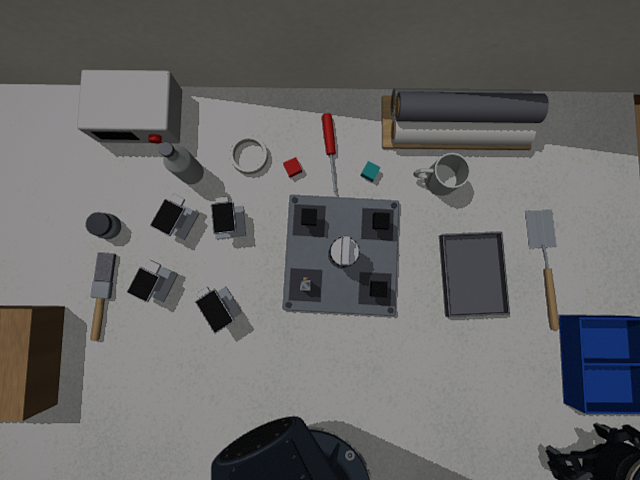

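View pics/scene0.png

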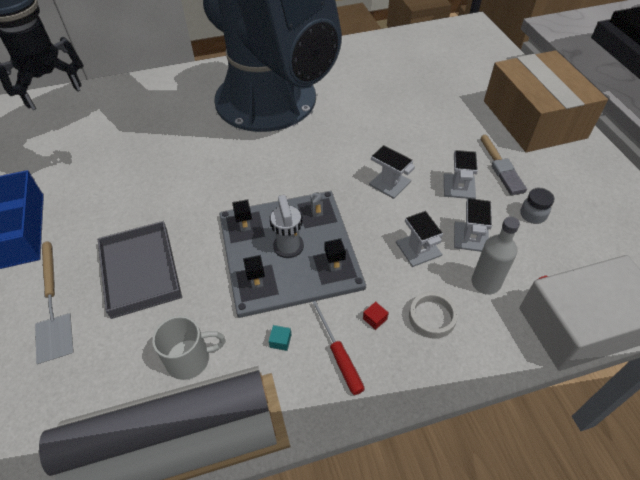

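Run:
```python
from h import *
a=cv2.imread('pics/top0.png')
cv2.imwrite('pics/c1.png',cv2.resize(a[190:320,115:265],None,fx=4.5,fy=4.5,interpolation=cv2.INTER_CUBIC))
cv2.imwrite('pics/c2.png',cv2.resize(a[185:325,270:410],None,fx=4.2,fy=4.2,interpolation=cv2.INTER_CUBIC))
```

```text
(no output)
```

View pics/c1.png

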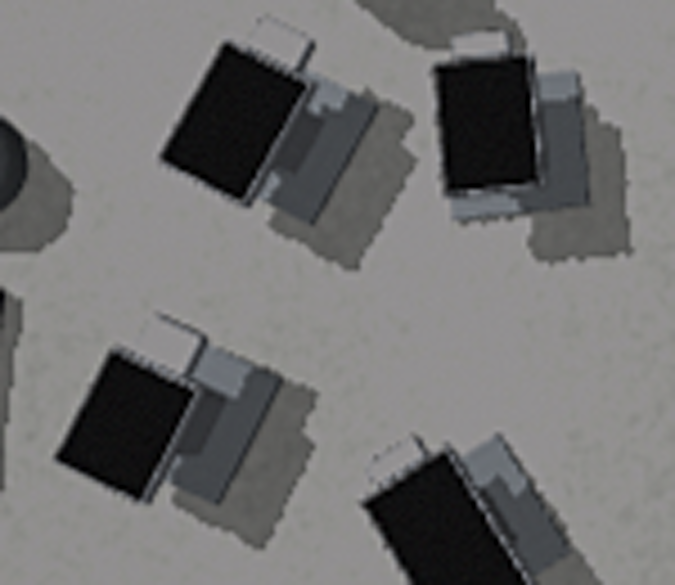

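View pics/c2.png

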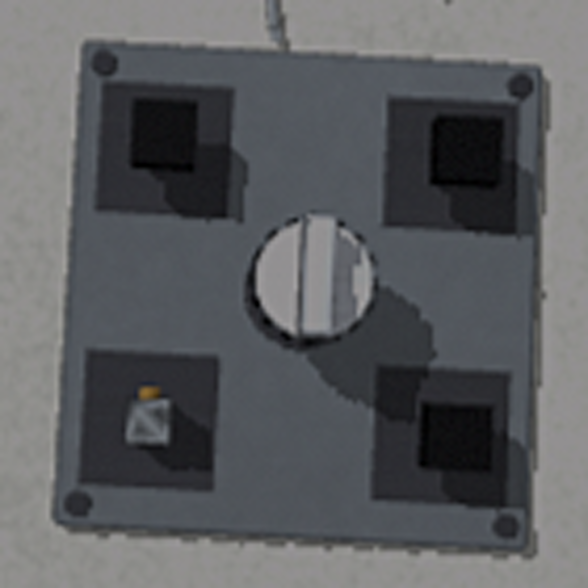

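```bash
cat >> h.py <<'E'
def rects(fn,z,roi,thr=22,amin=100):
    a=cv2.imread('pics/'+fn+'.png'); m=(a.max(2)<thr).astype(np.uint8)
    k=np.zeros_like(m); u0,v0,u1,v1=roi; k[v0:v1,u0:u1]=1
    cs,_=cv2.findContours(m*k,cv2.RETR_EXTERNAL,cv2.CHAIN_APPROX_NONE)
    for c in cs:
        if cv2.contourArea(c)<amin: continue
        w=np.array([px2w(fn,u,v,z)[:2] for u,v in c[:,0]])
        (x,y),(l,s),ang=cv2.minAreaRect((w*1000).astype(np.float32))
        print(c[:,0].mean(0).round(0),'xy',round(x,1),round(y,1),'dims',round(l,1),round(s,1),'ang',round(ang,1))
E
python3 - <<'E'
from h import *
rects('top0',.08,(130,190,245,340))
print('caps');rects('top0',.086,(290,200,400,310),22,60)
S=[(105,62),(521,84),(507,527),(78,502)]
P=[px2w('top0',270+u/4.2,185+v/4.2,.02)[:2] for u,v in S]
print(np.round(P,4),np.mean(P,0)); 
y1=P[1]-P[0];y2=P[2]-P[3];x1=P[0]-P[3];x2=P[1]-P[2]
print(np.degrees([np.arctan2(-v[0]*-1,-v[1]) for v in (y1,y2)]),np.degrees([np.arctan2(v[1],v[0]) for v in (x1,x2)]))
print('bar',px2w('top0',270+320/4.2,185+275/4.2,.147),'bare stub top',px2w('top0',270+148/4.2,185+421/4.2,.08))
for u,v in [(440,234),(503,233),(508,314),(448,318)]: print('tray',px2w('top0',u,v,.03))
E
```

```text
[214. 310.] xy 407.5 205.9 dims 75.8 44.2 ang 34.5
[143. 284.] xy 462.6 361.8 dims 43.5 54.6 ang 64.6
[223. 217.] xy 610.4 193.9 dims 60.6 42.8 ang 7.0
[167. 217.] xy 610.3 317.4 dims 43.7 62.8 ang 63.4
caps
[378. 289.] xy 457.6 -145.5 dims 34.5 31.9 ang 89.4
[381. 221.] xy 604.5 -153.3 dims 35.1 35.7 ang 89.6
[309. 217.] xy 611.6 4.9 dims 32.1 35.9 ang 86.7
[[ 0.6625  0.0383]
 [ 0.6523 -0.1949]
 [ 0.4075 -0.1841]
 [ 0.419   0.0496]] [ 0.5353379  -0.07276342]
[-2.49411767 -2.82960093] [-2.64853984 -2.50980452]
bar [ 0.53444632 -0.0722818   0.147     ] bare stub top [0.46340689 0.01106446 0.08      ]
tray [ 0.58348808 -0.29859025  0.03      ]
tray [ 0.58720613 -0.44500088  0.03      ]
tray [ 0.40233843 -0.4485786   0.03      ]
tray [ 0.39234198 -0.31193455  0.03      ]
```

```bash
cat >> h.py <<'E'
from scipy.spatial.transform import Rotation as Ro
def plan(*wps):
    s=monitor.observe(); R=Ro.from_rotvec(s['orientation']).as_matrix(); p=s['eef_pos']
    h=np.degrees(np.arctan2(R[1,0],R[0,0]))
    print('t',s['time'],'pos',p.round(4),'head',round(h,1),'q',s['joints'].round(2),'w',round(s['grip_width'],4),'F',s['contact_force'].round(1))
    for x,y,z,hd in wps:
        d=R.T@(np.array([x,y,z])-p)/.03; dy=-(hd-h); dy=(dy+180)%360-180
        print(d.round(3),'yaw',round(dy,1),'dist',round(np.linalg.norm(d)*30))
E
python3 - <<'E'
from h import *
plan((.46,-.30,.2,-2.6),(.6063,-.156,.16,-2.6))
for u,v in [(195,180),(200,185)]: print(px2w('top0',u,v,0))
print(px2w('top0',167,149,.19))
E
```

```text
t 0.1 pos [ 0.2032 -0.4565  0.2309] head 24.0 q [-1.15  0.21 -0.03  1.32  0.    1.57] w 0.0858 F [-0.1 -0.2  0.3]
[ 9.941 -1.285  1.031] yaw 26.6 dist 302
[16.348 -3.686  2.367] yaw 26.6 dist 508
[0.71222851 0.28046884 0.        ]
[0.70008214 0.2679736  0.        ]
[0.72905309 0.28577204 0.19      ]
```

Request:
move_arm(deltas=[0.8, 1.6, -0.3, 0.2, 5, 0.8, 3.2, -0.6, 0.4, 12, 0.8, 5, -1, 0.7, 20, 0.8, 8, -1.8, 1, 26.6, 0.8, 11, -2.3, 1.4, 26.6, 0.8, 14, -3, 2, 26.6, 0.8, 16.35, -3.69, 2.37, 26.6, 0.8, 16.35, -3.69, 2.37, 26.6], grip_force=40)

```text
time: 0.9
eef_pos: [0.517, -0.2245, 0.1774]
orientation: [-3.141, 0.071, 0.001]
contact_force: [0.4, -1.7, 0.3]
grip_width: 0.0684
grasp_force: 0.0
```

Request:
move_arm(deltas=[0.8, 0, 0, 0, 0, 0.8, 0, 0, 0, 0, 0.8, 0, 0, 0, 0])

```text
time: 1.2
eef_pos: [0.5151, -0.2268, 0.178]
orientation: [3.141, -0.072, -0.001]
contact_force: [-0.2, 1.3, 0.2]
grip_width: 0.068
grasp_force: 0.0
```

Run:
```python
from h import *
s=snap('wrist','w1')
plan((.6063,-.156,.16,-2.6),(.6063,-.156,.06,-2.6))
for p in [(.6063,-.156,.086),(.5346,-.0725,.147),(.6063,-.156,.02)]: print(w2px('w1',p))
```

```text
t 1.25 pos [ 0.515  -0.2271  0.1782] head -2.7 q [-0.42  0.36  0.02  1.24 -0.    2.77] w 0.0686 F [0.2 0.1 0.6]
[ 2.929 -2.508  0.606] yaw -0.1 dist 117
[ 2.929 -2.509  3.939] yaw -0.1 dist 165
[173.36310615  83.71802807]
[-37.98591849 266.0375832 ]
[205.91226139  85.74961062]
```

View pics/w1.png

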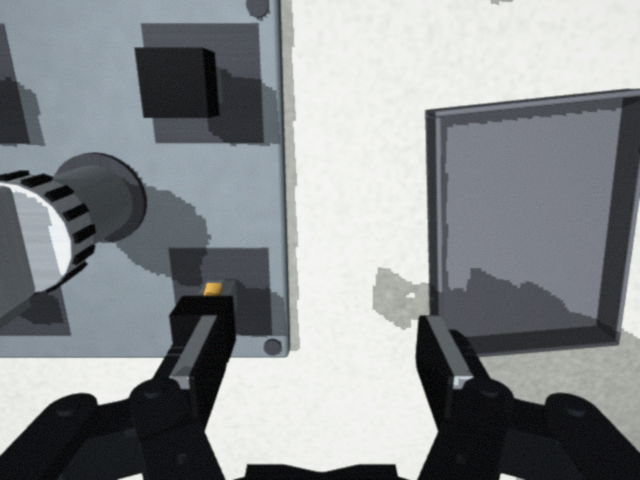

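Request:
move_arm(deltas=[0.8, 1, -0.8, 0.2, 0, 0.8, 2, -1.7, 0.5, 0, 0.8, 2.93, -2.51, 0.6, 0, 0.8, 2.93, -2.51, 0.6, 0, 0.8, 2.93, -2.51, 1.6, 0, 0.8, 2.93, -2.51, 2.6, 0, 0.8, 2.93, -2.51, 3.5, 0, 0.8, 2.93, -2.51, 3.94, 0])

```text
time: 2.05
eef_pos: [0.6051, -0.1561, 0.058]
orientation: [-3.14, 0.074, 0.004]
contact_force: [0.5, -0.6, 0.5]
grip_width: 0.0682
grasp_force: 0.0
```

Request:
move_arm(deltas=[0.8, 0, 0, 0, 0, 0.2, 0, 0, 0, 0, 0.2, 0, 0, 0, 0, 0.2, 0, 0, 0, 0, 0.2, 0, 0, 0, 0, 0.2, 0, 0, 0, 0, 0.2, 0, 0, 0, 0])

```text
time: 2.75
eef_pos: [0.6078, -0.1554, 0.0614]
orientation: [3.14, -0.071, 0.004]
contact_force: [-1.2, -1.3, 7.9]
grip_width: 0.0332
grasp_force: 39.9
```

Run:
```python
from h import *
plan((.6063,-.156,.16,-2.6),(.55,-.376,.16,-2.6),(.55,-.376,.009,-2.6))
```

```text
t 2.75 pos [ 0.6078 -0.1554  0.0614] head -2.6 q [-0.25  0.55  0.02  1.04 -0.    2.94] w 0.0332 F [-1.2 -1.3  7.9]
[-0.042  0.024 -3.286] yaw -0.0 dist 99
[-1.583  7.435 -3.283] yaw -0.0 dist 248
[-1.594  7.43   1.75 ] yaw -0.0 dist 234
```

Request:
move_arm(deltas=[0.2, 0, 0, -1, 0, 0.2, 0, 0, -2, 0, 0.2, 0, 0, -3.28, 0, 0.2, -0.3, 1.2, -3.28, 0, 0.2, -0.6, 2.4, -3.28, 0, 0.2, -0.8, 3.7, -3.28, 0, 0.2, -1, 4.9, -3.28, 0, 0.2, -1.2, 5.9, -3.28, 0])

```text
time: 3.55
eef_pos: [0.5626, -0.3322, 0.1591]
orientation: [3.14, -0.072, 0.002]
contact_force: [0.6, 0.4, -0.6]
grip_width: 0.0334
grasp_force: 42.6
```

Request:
move_arm(deltas=[0.2, -0.2, 0.8, 0, 0, 0.2, -0.39, 1.5, 0, 0, 0.2, -0.39, 1.53, 0.5, 0, 0.2, -0.39, 1.53, 1.5, 0, 0.2, -0.39, 1.53, 2.5, 0, 0.2, -0.39, 1.53, 3.5, 0, 0.2, -0.39, 1.53, 4.5, 0, 0.2, -0.39, 1.53, 4.9, 0])

```text
time: 4.35
eef_pos: [0.5482, -0.3748, 0.0091]
orientation: [-3.139, 0.071, 0.003]
contact_force: [-1.1, 0.1, 0.3]
grip_width: 0.0332
grasp_force: 42.6
```

Run:
```python
from h import *
plan((.55,-.376,.009,-2.6),(.55,-.376,.16,87.4))
```

```text
t 4.35 pos [ 0.5482 -0.3748  0.0091] head -2.6 q [-0.6   0.67  0.08  0.99  0.    2.59] w 0.0332 F [-1.1  0.1  0.3]
[0.063 0.036 0.003] yaw -0.0 dist 2
[ 0.051  0.029 -5.03 ] yaw -90.0 dist 151
```

Request:
move_arm(deltas=[0.65, 0, 0, 0, 0, 0.65, 0, 0, 0, 0, 0.65, 0, 0, 0, 0, 0.7, 0, 0, -1, 0, 0.7, 0, 0, -2.2, 0, 0.7, 0, 0, -3.5, 0, 0.7, 0, 0, -5, -8, 0.7, 0, 0, -5, -16])

```text
time: 5.15
eef_pos: [0.5517, -0.3772, 0.1695]
orientation: [3.112, 0.374, 0.013]
contact_force: [0.5, -0.3, 0.2]
grip_width: 0.0595
grasp_force: 0.0
```

Request:
move_arm(deltas=[0.7, 0, 0, 0, -8, 0.7, 0, 0, 0, -16, 0.7, 0, 0, 0, -24, 0.7, 0, 0, 0, -32, 0.7, 0, 0, 0, -40, 0.7, 0, 0, 0, -48, 0.7, 0, 0, 0, -56, 0.7, 0, 0, 0, -64])

```text
time: 5.95
eef_pos: [0.5496, -0.3758, 0.1628]
orientation: [2.445, 1.97, 0.001]
contact_force: [0.2, -0.1, 0.3]
grip_width: 0.0599
grasp_force: 0.0
```

Request:
move_arm(deltas=[0.7, 0, 0, 0, -8, 0.7, 0, 0, 0, -16, 0.7, 0, 0, 0, -24, 0.7, 0, 0, 0, -32, 0.7, 0, 0, 0, -40, 0.7, 0, 0, 0, -48, 0.7, 0, 0, 0, -56, 0.7, 0, 0, 0, -64])

```text
time: 6.75
eef_pos: [0.5495, -0.3758, 0.1628]
orientation: [1.029, 2.966, -0.001]
contact_force: [0.6, 0.3, 0.3]
grip_width: 0.0598
grasp_force: 0.0
```

Run:
```python
from h import *
plan((.4564,-.1492,.16,177.4),(.4564,-.1492,.06,177.4))
```

```text
t 6.75 pos [ 0.5495 -0.3758  0.1628] head 141.7 q [-0.6   0.58  0.34  1.32 -0.    0.07] w 0.0598 F [0.6 0.3 0.3]
[7.117 4.007 0.078] yaw -35.7 dist 245
[7.123 4.006 3.412] yaw -35.7 dist 266
```

Request:
move_arm(deltas=[0.7, 1, 0.55, 0, -6, 0.7, 2.1, 1.1, 0, -12, 0.7, 3.2, 1.8, 0, -19, 0.7, 4.3, 2.4, 0, -26, 0.7, 5.4, 3, 0, -32, 0.7, 6.5, 3.7, 0, -35.7, 0.7, 7.12, 4.01, 0, -35.7, 0.7, 7.12, 4.01, 0.08, -35.7])

```text
time: 7.55
eef_pos: [0.4572, -0.1465, 0.1607]
orientation: [0.076, 3.138, -0.001]
contact_force: [1.0, -0.4, 0.3]
grip_width: 0.0598
grasp_force: 0.0
```

Run:
```python
from h import *
plan((.4564,-.1492,.16,177.4),(.4564,-.1492,.06,177.4))
```

```text
t 7.55 pos [ 0.4572 -0.1465  0.1607] head 177.2 q [-0.31  0.19 -0.24  1.14  0.   -0.26] w 0.0598 F [ 1.  -0.4  0.3]
[ 0.021 -0.092  0.023] yaw -0.2 dist 3
[ 0.031 -0.09   3.356] yaw -0.2 dist 101
```

Request:
move_arm(deltas=[0.7, 0, 0, 1, 0, 0.7, 0, 0, 2, 0, 0.7, 0, 0, 3, 0, 0.7, 0, 0, 3.35, 0, 0.7, 0, 0, 3.35, 0, 0.2, 0, 0, 3.35, 0, 0.2, 0, 0, 3.35, 0, 0.2, 0, 0, 3.35, 0])

```text
time: 8.35
eef_pos: [0.4584, -0.1488, 0.0599]
orientation: [0.08, 3.138, -0.001]
contact_force: [-1.4, -1.0, 6.3]
grip_width: 0.0331
grasp_force: 40.2
```

Request:
move_arm(deltas=[0.2, 0, 0, 0, 0, 0.2, 0, 0, 0, 0, 0.2, 0, 0, 0, 0, 0.2, 0, 0, -0.5, 0, 0.2, 0, 0, -1.5, 0, 0.2, 0, 0, -2.5, 0, 0.2, 0, 0, -3.35, 0, 0.2, 0, 0, -3.35, 0])

```text
time: 9.15
eef_pos: [0.4594, -0.149, 0.163]
orientation: [0.079, 3.134, -0.003]
contact_force: [0.9, -0.8, -1.3]
grip_width: 0.0337
grasp_force: 39.9
```

Request:
move_arm(deltas=[0.2, -0.2, -1, 0, 0, 0.2, -0.4, -2, 0, 0, 0.2, -0.6, -3, 0, 0, 0.2, -0.8, -4.1, 0, 0, 0.2, -1, -5.2, 0, 0, 0.2, -1.2, -6.3, 0, 0, 0.2, -1.46, -7.2, 0, 0, 0.2, -1.46, -7.5, 0, 0])

```text
time: 9.95
eef_pos: [0.4898, -0.3776, 0.1584]
orientation: [0.082, 3.14, -0.001]
contact_force: [-0.2, -0.1, -1.0]
grip_width: 0.0333
grasp_force: 40.0
```

Run:
```python
from h import *
plan((.49,-.376,.16,177.4),(.49,-.376,.009,177.4))
```

```text
t 9.95 pos [ 0.4898 -0.3776  0.1584] head 177.0 q [-0.66  0.48  0.16  1.25 -0.   -0.6 ] w 0.0333 F [-0.2 -0.1 -1. ]
[-0.002  0.053 -0.052] yaw -0.4 dist 2
[-1.000e-03  5.500e-02  4.981e+00] yaw -0.4 dist 149
```

Request:
move_arm(deltas=[0.2, 0, 0, 1, -0.4, 0.2, 0, 0, 2.2, -0.4, 0.2, 0, 0, 3.4, -0.4, 0.2, 0, 0, 4.5, -0.4, 0.2, 0, 0, 4.98, -0.4, 0.2, 0, 0, 4.98, -0.4, 0.65, 0, 0, 4.98, -0.4, 0.65, 0, 0, 4.98, -0.4])

```text
time: 10.75
eef_pos: [0.4904, -0.3756, 0.0109]
orientation: [0.068, 3.139, -0.002]
contact_force: [-0.4, -0.7, 0.0]
grip_width: 0.0549
grasp_force: 0.0
```

Request:
move_arm(deltas=[0.7, 0, 0, 0, 0, 0.7, 0, 0, -1, 0, 0.7, 0, 0, -2.2, 0, 0.7, 0, 0, -3.5, 0, 0.7, 0, 0, -4.9, 0, 0.7, -0.3, 1.1, -5, 0, 0.7, -0.6, 2.2, -5, 0, 0.7, -0.9, 3.3, -5, 0])

```text
time: 11.55
eef_pos: [0.5215, -0.2767, 0.1606]
orientation: [0.07, 3.139, -0.001]
contact_force: [-0.1, 0.3, 0.2]
grip_width: 0.0598
grasp_force: 0.0
```

Request:
move_arm(deltas=[0.7, -0.3, 1.1, 0, 0, 0.7, -0.6, 2.2, 0, 0, 0.7, -0.9, 3.3, 0, 0, 0.7, -1.2, 4.4, 0, 0, 0.7, -1.5, 5.5, 0, 0, 0.7, -1.8, 6.6, 0, 0, 0.7, -2.1, 7.7, 0, 0, 0.7, -2.4, 8.8, 0, 0])

```text
time: 12.35
eef_pos: [0.6049, -0.0155, 0.1603]
orientation: [0.069, 3.14, 0.0]
contact_force: [-0.2, -0.9, -0.7]
grip_width: 0.06
grasp_force: 0.0
```

Run:
```python
from h import *
snap('wrist','w2');snap('top','top2')
plan((.6136,.0038,.16,177.4),(.6136,.0038,.06,177.4))
rects('top2',.08,(100,170,280,340))
```

```text
t 12.45 pos [ 0.6054 -0.0133  0.16  ] head 177.7 q [-0.02  0.45  0.12  1.24  0.    0.02] w 0.0596 F [ 0.6 -1.2  0.3]
[-0.249  0.579  0.001] yaw 0.3 dist 19
[-0.245  0.576  3.334] yaw 0.3 dist 102
[143. 284.] xy 462.7 361.8 dims 42.6 54.8 ang 65.0
```

Request:
move_arm(deltas=[0.7, -0.25, 0.58, 0, 0, 0.7, -0.25, 0.58, 0.5, 0.3, 0.7, -0.25, 0.58, 1.5, 0.3, 0.7, -0.25, 0.58, 2.5, 0.3, 0.7, -0.25, 0.58, 3.33, 0.3, 0.7, -0.25, 0.58, 3.33, 0.3, 0.2, -0.25, 0.58, 3.33, 0.3, 0.2, -0.25, 0.58, 3.33, 0.3])

```text
time: 13.25
eef_pos: [0.6138, 0.0034, 0.062]
orientation: [0.074, 3.138, 0.011]
contact_force: [-3.9, 10.3, 6.1]
grip_width: 0.0333
grasp_force: 40.0
```

Request:
move_arm(deltas=[0.2, 0, 0, 0, 0, 0.2, 0, 0, 0, 0, 0.2, 0, 0, 0, 0, 0.2, 0, 0, 0, 0, 0.2, 0, 0, -1, 0, 0.2, 0, 0, -2, 0, 0.2, 0, 0, -3.2, 0, 0.2, 0, 0, -4.2, 0])

```text
time: 14.05
eef_pos: [0.6134, 0.0002, 0.1896]
orientation: [0.077, 3.137, 0.0]
contact_force: [0.7, -1.2, -0.3]
grip_width: 0.0327
grasp_force: 42.6
```

Request:
move_arm(deltas=[0.2, 0.1, -0.5, 0, 0, 0.2, 0.3, -1.5, 0, 0, 0.2, 0.7, -2.5, 0, 0, 0.2, 1.2, -3.5, 0, 0, 0.2, 1.7, -4.5, 0, 0, 0.2, 2.2, -5.5, 0, 0, 0.2, 2.7, -6.5, 0, 0, 0.2, 3.2, -7.5, 0, 0])

```text
time: 14.85
eef_pos: [0.5051, -0.2214, 0.1866]
orientation: [0.077, 3.139, -0.001]
contact_force: [0.4, -0.6, -0.7]
grip_width: 0.0334
grasp_force: 42.7
```

Request:
move_arm(deltas=[0.2, 0.5, -1, 0, 0, 0.2, 0.9, -2, 0, 0, 0.2, 1.4, -3, 0, 0, 0.2, 1.8, -4, 0, 0, 0.2, 2.2, -5, 0, 0, 0.2, 2.34, -5.42, 0, 0, 0.2, 2.34, -5.42, 0, 0, 0.2, 2.34, -5.42, 0, 0])

```text
time: 15.65
eef_pos: [0.4279, -0.3785, 0.1859]
orientation: [0.077, 3.14, -0.0]
contact_force: [0.6, 0.4, -0.2]
grip_width: 0.0333
grasp_force: 42.7
```

Run:
```python
from h import *
snap('top','top3')
plan((.43,-.376,.16,177.4),(.43,-.376,.009,177.4))
rects('top3',.08,(100,170,280,340))
```

```text
t 15.7 pos [ 0.4281 -0.3782  0.1858] head 177.2 q [-0.72  0.37  0.07  1.26  0.   -0.68] w 0.0337 F [ 0.2  0.5 -0.2]
[-0.059  0.075  0.861] yaw -0.2 dist 26
[-0.056  0.075  5.894] yaw -0.2 dist 177
[214. 310.] xy 407.5 205.9 dims 75.8 44.2 ang 34.5
[143. 284.] xy 462.6 361.8 dims 43.5 54.6 ang 64.6
[223. 217.] xy 610.4 193.9 dims 60.6 42.8 ang 7.0
[167. 217.] xy 610.3 317.4 dims 43.7 62.8 ang 63.4
```

Request:
move_arm(deltas=[0.2, -0.06, 0.07, 1, 0, 0.2, -0.06, 0.07, 2.2, 0, 0.2, -0.06, 0.07, 3.4, 0, 0.2, -0.06, 0.07, 4.6, 0, 0.2, -0.06, 0.07, 5.88, 0, 0.2, -0.06, 0.07, 5.88, 0, 0.65, -0.06, 0.07, 5.88, 0, 0.65, -0.06, 0.07, 5.88, 0])

```text
time: 16.5
eef_pos: [0.4303, -0.3765, 0.0099]
orientation: [0.075, 3.14, -0.001]
contact_force: [0.5, -0.7, 0.5]
grip_width: 0.0556
grasp_force: 0.0
```

Request:
move_arm(deltas=[0.7, 0, 0, 0, 0, 0.7, 0, 0, -1, 0, 0.7, 0, 0, -2.2, 0, 0.7, 0, 0, -3.4, 0, 0.7, 0, 0, -4.6, 0, 0.7, 0, 0.5, -5.7, 0, 0.8, -0.2, 1.6, -6, 0, 0.8, -0.5, 2.7, -6, 0])

```text
time: 17.3
eef_pos: [0.4494, -0.2966, 0.1918]
orientation: [0.079, 3.137, -0.004]
contact_force: [1.3, -0.0, -1.0]
grip_width: 0.0682
grasp_force: 0.0
```

Request:
move_arm(deltas=[0.8, -0.3, 1.1, 0, 0, 0.8, -0.6, 2.2, 0, 0, 0.8, -0.9, 3.3, 0, 0, 0.8, -1.2, 4.4, 0, 0, 0.8, -1.5, 5.5, 0, 0, 0.8, -1.8, 6.6, 0, 0, 0.8, -2.1, 7.7, 0, 0, 0.8, -2.4, 8.8, 0, 0])

```text
time: 18.1
eef_pos: [0.5338, -0.035, 0.1899]
orientation: [0.077, 3.139, -0.0]
contact_force: [0.9, -0.2, -0.5]
grip_width: 0.0687
grasp_force: 0.0
```

Request:
move_arm(deltas=[0.8, -0.3, 1.1, 0, -3, 0.8, -0.6, 2.2, 0, -6, 0.8, -0.9, 3.3, 0, -9.8, 0.8, -1.2, 4.4, 0, -9.8, 0.8, -1.5, 5.5, 0, -9.8, 0.8, -1.8, 6.6, 0, -9.8, 0.8, -2.1, 7.6, 0, -9.8, 0.8, -2.1, 7.6, 0, -9.8])

```text
time: 18.9
eef_pos: [0.6079, 0.1916, 0.1891]
orientation: [-0.196, 3.135, 0.001]
contact_force: [-0.4, -0.6, 0.4]
grip_width: 0.0681
grasp_force: 0.0
```

Run:
```python
from h import *
s=snap('wrist','w3')
plan((.6104,.1939,.19,187),(.6104,.1939,.053,187))
a=np.radians(7);c=np.array([.6104,.1939]);x=np.array([np.cos(a),np.sin(a)]);y=np.array([-x[1],x[0]])
im=s['color'].copy()
for px,py,z in [(-.034,-.025,.079),(-.034,.025,.079),(.034,.025,.079),(.034,-.025,.079),(.046,.014,.077),(.046,-.014,.077),(.036,.036,.006),(.036,-.036,.006),(-.036,.036,.006)]:
    q=w2px('w3',np.r_[c+px*x+py*y,z]); cv2.circle(im,tuple(int(v) for v in q),3,(0,0,255),1)
cv2.imwrite('pics/w3m.png',im)
```

```text
t 18.95 pos [0.6076 0.1898 0.1892] head -172.9 q [0.3  0.51 0.29 1.35 0.   0.18] w 0.0683 F [-0.1 -1.4 -0.2]
[-0.11   0.122 -0.028] yaw 0.1 dist 5
[-0.109  0.122  4.539] yaw 0.1 dist 136
```

View pics/w3m.png

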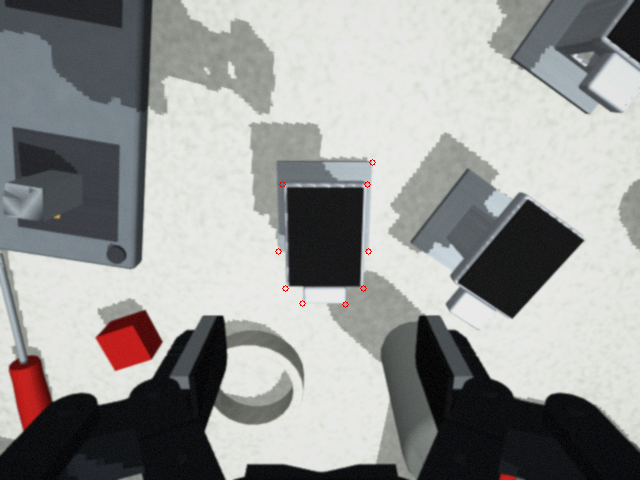

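Request:
move_arm(deltas=[0.8, -0.11, 0.12, 0.3, 0, 0.8, -0.11, 0.12, 1.3, 0, 0.8, -0.11, 0.12, 2.3, 0, 0.8, -0.11, 0.12, 3.3, 0, 0.8, -0.11, 0.12, 4.2, 0, 0.8, -0.11, 0.12, 4.54, 0, 0.8, -0.11, 0.12, 4.54, 0, 0.4, -0.11, 0.12, 4.54, 0], grip_force=70)

```text
time: 19.75
eef_pos: [0.6109, 0.192, 0.0541]
orientation: [-0.191, 3.134, 0.0]
contact_force: [-0.1, -1.0, 0.8]
grip_width: 0.0552
grasp_force: 0.0
```

Request:
move_arm(deltas=[0.4, 0, 0, 0, 0, 0.4, 0, 0, 0, 0, 0.4, 0, 0, 0, 0, 0.4, 0, 0, 0, 0, 0.4, 0, 0, -0.1, 0, 0.4, 0, 0, -0.4, 0, 0.4, 0, 0, -1, 0, 0.4, 0, 0, -1.6, 0])

```text
time: 20.55
eef_pos: [0.6102, 0.1921, 0.102]
orientation: [0.192, -3.136, 0.0]
contact_force: [-0.2, 0.0, -3.4]
grip_width: 0.0488
grasp_force: 72.9
```

Run:
```python
from h import *
plan((.6136,.0038,.19,177.4),(.6136,.0038,.1,177.4))
```

```text
t 20.55 pos [0.6102 0.1921 0.102 ] head -173.0 q [0.31 0.55 0.13 1.15 0.   0.18] w 0.0488 F [-0.2  0.  -3.4]
[ 0.652 -6.244 -2.932] yaw 9.6 dist 208
[ 0.651 -6.244  0.068] yaw 9.6 dist 188
```

Request:
move_arm(deltas=[0.4, 0, 0, -1, 0, 0.4, 0, -0.6, -2, 0, 0.4, 0.1, -1.5, -2.9, 3, 0.4, 0.2, -2.5, -2.93, 6, 0.4, 0.4, -3.6, -2.93, 9.6, 0.4, 0.5, -4.7, -2.93, 9.6, 0.4, 0.6, -5.7, -2.93, 9.6, 0.4, 0.65, -6.24, -2.93, 9.6])

```text
time: 21.35
eef_pos: [0.6137, 0.0018, 0.1896]
orientation: [0.074, 3.14, -0.0]
contact_force: [-1.0, 0.4, -4.8]
grip_width: 0.0484
grasp_force: 73.3
```

Request:
move_arm(deltas=[0.4, 0, 0, 0, 0, 0.4, 0, 0, 0.4, 0, 0.4, 0, 0, 1, 0, 0.4, 0, 0, 1.5, 0, 0.4, 0, 0, 1.5, 0])

```text
time: 21.85
eef_pos: [0.6123, 0.0053, 0.1411]
orientation: [-0.069, -3.137, -0.0]
contact_force: [-0.0, 0.0, -3.4]
grip_width: 0.0485
grasp_force: 73.3
```

Run:
```python
from h import *
snap('wrist','w4')
plan((.6136,.0038,.133,177.4),(.6136,.0038,.073,177.4))
a=cv2.imread('pics/w4.png');b=snap('scene','s4')['color'][150:330,190:400]
cv2.imwrite('pics/w4m.png',np.hstack([cv2.resize(a,(400,300)),cv2.resize(b,(350,300))]))
```

```text
t 21.9 pos [0.6129 0.0051 0.1426] head 177.5 q [0.01 0.48 0.11 1.21 0.   0.05] w 0.0486 F [-0.7 -0.4 -2.4]
[-0.025 -0.041  0.32 ] yaw 0.1 dist 10
[-0.03  -0.041  2.32 ] yaw 0.1 dist 70
```

View pics/w4m.png

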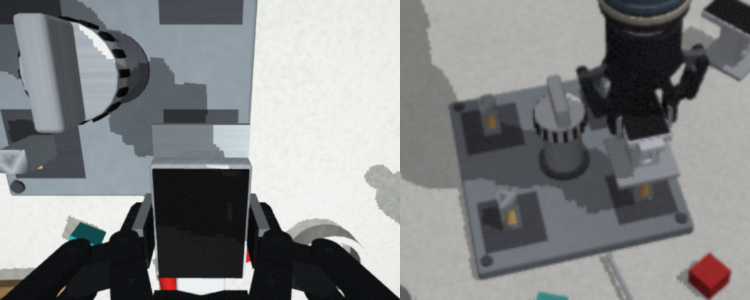

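Request:
move_arm(deltas=[0.4, -0.03, -0.04, 0.2, 0, 0.4, -0.03, -0.04, 0.4, 0, 0.4, -0.03, -0.04, 0.6, 0, 0.4, -0.03, -0.04, 0.8, 0, 0.4, -0.03, -0.04, 1, 0, 0.4, -0.03, -0.04, 1, 0])

```text
time: 22.55
eef_pos: [0.6142, 0.0032, 0.1127]
orientation: [-0.071, -3.14, -0.002]
contact_force: [1.7, 5.9, -6.4]
grip_width: 0.0488
grasp_force: 74.2
```

Run:
```python
from h import *
plan((.6136,.0038,.073,177.4))
```

```text
t 22.55 pos [0.6142 0.0032 0.1127] head 177.4 q [0.   0.49 0.06 1.14 0.   0.05] w 0.0488 F [ 1.7  5.9 -6.4]
[0.021 0.016 1.325] yaw 0.0 dist 40
```

Request:
move_arm(deltas=[0.4, 0, 0.03, 0.2, 0, 0.4, 0, 0.03, 0.4, 0, 0.4, 0, 0.03, 0.6, 0, 0.4, 0, 0.03, 0.8, 0, 0.4, 0, 0.03, 0.95, 0, 0.4, 0, 0.03, 1.1, 0, 0.4, 0, 0.03, 1.25, 0, 0.4, 0, 0.03, 1.33, 0])

```text
time: 23.35
eef_pos: [0.614, 0.0038, 0.0747]
orientation: [-0.071, -3.14, -0.0]
contact_force: [-19.0, 3.1, 49.4]
grip_width: 0.0485
grasp_force: 83.6
```

Request:
move_arm(deltas=[0.4, 0, 0, 0.05, 0, 0.4, 0, 0, 0.1, 0, 0.4, 0, 0, 0.1, 0])

```text
time: 23.65
eef_pos: [0.6142, 0.0038, 0.0747]
orientation: [0.071, 3.139, 0.0]
contact_force: [-25.9, 2.5, 60.4]
grip_width: 0.0486
grasp_force: 84.9
```

Run:
```python
from h import *
plan((.6136,.0038,.073,177.4))
```

```text
t 23.65 pos [0.6142 0.0038 0.0747] head 177.4 q [ 0.01  0.51 -0.    1.05  0.    0.05] w 0.0486 F [-25.9   2.5  60.4]
[ 0.02  -0.002  0.056] yaw 0.0 dist 2
```

Request:
move_arm(deltas=[0.4, 0, 0, -0.1, 0, 0.6, 0, 0, -0.1, 0, 0.8, 0, 0, -0.1, 0, 0.85, 0, 0, -0.1, 0, 0.85, 0, 0, -0.6, 0, 0.85, 0, 0, -1.6, 0, 0.85, 0, 0, -2.8, 0, 0.85, 0, 0, -4, 0])

```text
time: 24.45
eef_pos: [0.6142, 0.0036, 0.1916]
orientation: [-0.071, -3.14, 0.0]
contact_force: [1.2, -0.8, 0.2]
grip_width: 0.0725
grasp_force: 0.0
```

Run:
```python
from h import *
snap('top','top5'); s=snap('scene','s5')['color']; snap('wrist','w5')
plan((.6136,.0038,.19,177.4))
rects('top5',.10,(280,180,410,320)); rects('top5',.08,(100,170,280,340))
def seat(): pass
cv2.imwrite('pics/s5m.png',cv2.resize(s[170:300,230:400],None,fx=4.5,fy=4.5,interpolation=cv2.INTER_CUBIC))
```

```text
t 24.6 pos [0.6159 0.0036 0.1928] head 177.4 q [ 0.01  0.46  0.22  1.32 -0.    0.05] w 0.0726 F [-1.3 -0.6 -0.3]
[0.076 0.003 0.092] yaw -0.0 dist 4
```

View pics/s5m.png

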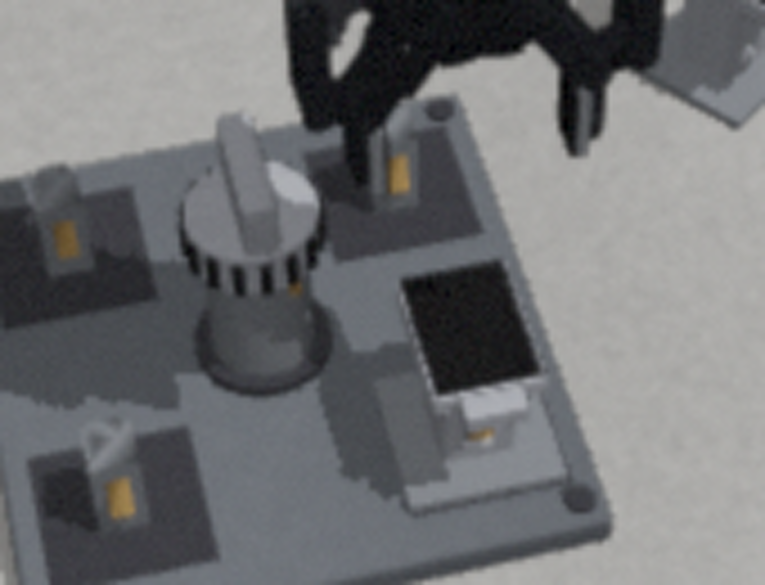

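Request:
move_arm(deltas=[0.85, 0.1, 1, 0, 0, 0.85, 0.2, 2.1, 0, 3, 0.85, 0.3, 3.2, 0, 6, 0.85, 0.4, 4.3, 0, 9, 0.85, 0.5, 5.4, 0, 13, 0.85, 0.5, 6.5, 0, 17, 0.85, 0.5, 7.6, 0, 21, 0.85, 0.5, 8.6, 0, 24])

```text
time: 25.4
eef_pos: [0.6107, 0.2634, 0.1891]
orientation: [-0.726, -3.055, 0.002]
contact_force: [0.8, 0.3, 1.1]
grip_width: 0.0726
grasp_force: 0.0
```

```bash
cat >> h.py <<'E'
DIM={1:(-.040,.030,.048),2:(-.045,.038,.050),3:(-.034,.034,.046),4:(-.038,.024,.046)}
def mark(n,fn,x,y,deg,zb=0):
    a=np.radians(deg);c=np.array([x,y]);X=np.array([np.cos(a),np.sin(a)]);Y=np.array([-X[1],X[0]]);l,h,n_=DIM[n]
    im=cv2.imread('pics/'+fn+'.png')
    for px,py,z in [(l,-.025,.079),(l,.025,.079),(h,.025,.079),(h,-.025,.079),(n_,.014,.077),(n_,-.014,.077),(.036,.036,.006),(.036,-.036,.006),(-.036,.036,.006),(-.036,-.036,.006)]:
        q=w2px(fn,np.r_[c+px*X+py*Y,z+zb]); cv2.circle(im,tuple(int(round(v)) for v in q),3,(0,0,255),1)
    cv2.imwrite('pics/'+fn+'m.png',im)
E
python3 - <<'E'
from h import *
snap('wrist','w6')
mark(1,'w6',.6148,.3152,-26.6); rects('w6',.08,(100,50,500,320),30,2000)
plan((.6148,.3152,.19,153.4),(.6148,.3152,.053,153.4))
E
```

```text
[404. 191.] xy 609.8 318.3 dims 43.2 64.2 ang 63.2
t 25.45 pos [0.6103 0.2674 0.1887] head 153.2 q [0.41 0.59 0.41 1.39 0.   0.88] w 0.0729 F [-1.5  4.7 -0.5]
[ 0.585  1.489 -0.044] yaw -0.2 dist 48
[0.574 1.493 4.523] yaw -0.2 dist 144
```

View pics/w6m.png

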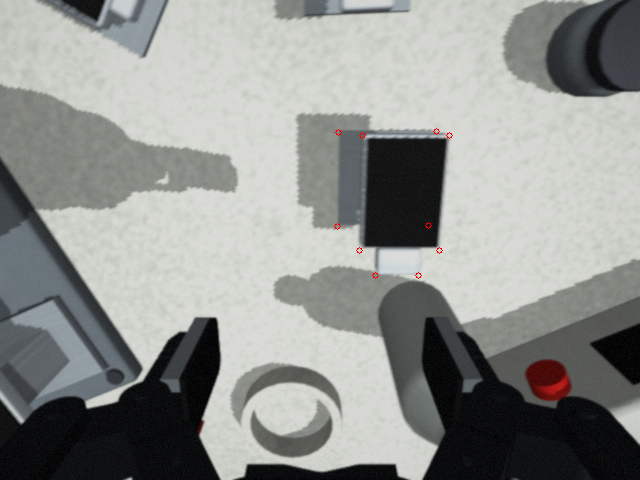

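Run:
```python
from h import *
print(px2w('w6',380,300,0),px2w('w6',435,300,0),px2w('w6',405,285,0))
for y in (.26,.283): 
  for z in (0,.19): print(w2px('w6',(.725,y,z)), w2px('scene0',(.725,y,z)), w2px('top0',(.725,y,z)))
plan((.6148,.3152,.053,153.4))
```

```text
[0.70862696 0.26993305 0.        ] [0.72966063 0.31178043 0.        ] [0.70529891 0.29446912 0.        ]
[377.29147291 319.88015802] [471.66477542 283.98759179] [203.72420806 174.90157874]
[428.94558602 530.26444514] [495.71172507 223.22034019] [179.96628828 151.13119058]
[401.73147568 309.20620539] [481.95616752 281.18262569] [194.16565299 174.80222108]
[477.39371255 513.21320101] [507.60989779 220.21881844] [168.30590715 151.0053123 ]
t 25.45 pos [0.6103 0.2674 0.1887] head 153.2 q [0.41 0.59 0.41 1.39 0.   0.88] w 0.0729 F [-1.5  4.7 -0.5]
[0.574 1.493 4.523] yaw -0.2 dist 144
```

Request:
move_arm(deltas=[0.85, 0.3, 0.8, 0, 0, 0.85, 0.59, 1.5, 0, 0, 0.85, 0.6, 1.52, 0.3, 0, 0.85, 0.6, 1.52, 1.3, 0, 0.85, 0.6, 1.52, 2.3, 0, 0.85, 0.6, 1.52, 3.3, 0, 0.85, 0.6, 1.52, 4.2, 0, 0.85, 0.6, 1.52, 4.5, 0])

```text
time: 26.25
eef_pos: [0.6135, 0.3092, 0.0515]
orientation: [-0.722, -3.053, 0.006]
contact_force: [0.0, -0.5, -0.1]
grip_width: 0.0724
grasp_force: 0.0
```

Request:
move_arm(deltas=[0.85, 0, 0, 0, 0, 0.4, 0, 0, 0, 0, 0.4, 0, 0, 0, 0, 0.4, 0, 0, 0, 0, 0.4, 0, 0, 0, 0, 0.4, 0, 0, 0, 0, 0.4, 0, 0, 0, 0, 0.4, 0, 0, -0.2, 0])

```text
time: 27.05
eef_pos: [0.6158, 0.3109, 0.0625]
orientation: [0.723, 3.057, 0.0]
contact_force: [-0.7, 0.2, -4.2]
grip_width: 0.0482
grasp_force: 73.3
```

Run:
```python
from h import *
plan((.58,.29,.2,153.4),(.58,.1,.2,177.4),(.6063,-.156,.2,177.4))
```

```text
t 27.05 pos [0.6158 0.3109 0.0625] head 153.4 q [ 0.47  0.68  0.25  1.14 -0.    0.93] w 0.0482 F [-0.7  0.2 -4.2]
[ 0.754 -1.156 -4.585] yaw -0.0 dist 144
[-2.082 -6.819 -4.586] yaw -24.0 dist 254
[ -6.687 -14.057  -4.587] yaw -24.0 dist 487
```

Request:
move_arm(deltas=[0.4, 0, 0, -0.8, 0, 0.4, 0, 0, -1.8, 0, 0.4, 0.2, -0.3, -2.8, 0, 0.4, 0.5, -0.7, -3.8, 0, 0.4, 0.75, -1.2, -4.6, 0, 0.4, 0.4, -2.1, -4.6, 0, 0.4, 0, -3, -4.6, -4, 0.4, -0.4, -3.9, -4.6, -8])

```text
time: 27.85
eef_pos: [0.5738, 0.2, 0.2008]
orientation: [0.503, 3.1, 0.001]
contact_force: [-0.1, -0.6, -3.8]
grip_width: 0.0483
grasp_force: 73.7
```

Request:
move_arm(deltas=[0.4, -0.4, -1, 0, -4, 0.4, -0.8, -2, 0, -8, 0.4, -1.3, -3, 0, -12, 0.4, -1.8, -4, 0, -16, 0.4, -2.3, -5, 0, -16, 0.4, -2.8, -6, 0, -16, 0.4, -3.3, -7, 0, -16, 0.4, -3.8, -8, 0, -16])

```text
time: 28.65
eef_pos: [0.6056, -0.0636, 0.2007]
orientation: [0.071, 3.14, 0.002]
contact_force: [0.3, -0.2, -3.2]
grip_width: 0.0484
grasp_force: 74.7
```

Request:
move_arm(deltas=[0.4, 0, 0, 0, 0, 0.4, 0, 0, 0, 0, 0.4, 0, 0, 0, 0])

```text
time: 28.95
eef_pos: [0.6054, -0.0622, 0.2002]
orientation: [0.071, 3.141, 0.0]
contact_force: [-0.0, -0.4, -4.2]
grip_width: 0.0483
grasp_force: 74.9
```

Run:
```python
from h import *
plan((.6099,-.156,.19,177.4),(.6099,-.156,.1427,177.4))
```

```text
t 28.95 pos [ 0.6054 -0.0622  0.2002] head 177.4 q [-0.1   0.45  0.22  1.34  0.   -0.06] w 0.0483 F [-0.  -0.4 -4.2]
[-0.289 -3.116  0.34 ] yaw 0.0 dist 94
[-0.289 -3.116  1.916] yaw 0.0 dist 110
```

Request:
move_arm(deltas=[0.4, -0.1, -1, 0, 0, 0.4, -0.2, -2, 0, 0, 0.4, -0.29, -3, 0, 0, 0.4, -0.29, -3.12, 0.5, 0, 0.4, -0.29, -3.12, 1.2, 0, 0.4, -0.29, -3.12, 1.92, 0, 0.4, -0.29, -3.12, 1.92, 0])

```text
time: 29.65
eef_pos: [0.6085, -0.1554, 0.1398]
orientation: [-0.069, -3.137, -0.002]
contact_force: [0.2, 0.3, -3.9]
grip_width: 0.0482
grasp_force: 75.0
```

Request:
move_arm(deltas=[0.4, 0, 0, 0.2, 0, 0.4, 0, 0, 0.4, 0, 0.4, 0, 0, 0.6, 0, 0.4, 0, 0, 0.8, 0, 0.4, 0, 0, 1, 0, 0.4, 0, 0, 1, 0])

```text
time: 30.25
eef_pos: [0.6097, -0.1565, 0.1114]
orientation: [-0.071, -3.14, -0.001]
contact_force: [1.2, 4.5, -6.8]
grip_width: 0.0484
grasp_force: 75.0
```

Run:
```python
from h import *
plan((.6099,-.156,.073,177.4))
```

```text
t 30.25 pos [ 0.6097 -0.1565  0.1114] head 177.4 q [-0.25  0.52  0.11  1.16  0.   -0.21] w 0.0484 F [ 1.2  4.5 -6.8]
[-0.006  0.015  1.279] yaw 0.0 dist 38
```

Request:
move_arm(deltas=[0.4, 0, 0.02, 0.2, 0, 0.4, 0, 0.02, 0.4, 0, 0.4, 0, 0.02, 0.6, 0, 0.4, 0, 0.02, 0.8, 0, 0.4, 0, 0.02, 0.95, 0, 0.4, 0, 0.02, 1.1, 0, 0.4, 0, 0.02, 1.2, 0, 0.4, 0, 0.02, 1.27, 0])

```text
time: 31.05
eef_pos: [0.6097, -0.1563, 0.0777]
orientation: [0.071, 3.139, -0.001]
contact_force: [-31.8, 10.9, 80.6]
grip_width: 0.0484
grasp_force: 88.5
```

Request:
move_arm(deltas=[0.4, 0, 0, 0.04, 0, 0.4, 0, 0, 0.07, 0, 0.4, 0, 0, 0.07, 0])

```text
time: 31.35
eef_pos: [0.6099, -0.1563, 0.0777]
orientation: [0.071, 3.137, -0.002]
contact_force: [-34.4, 10.3, 82.9]
grip_width: 0.0483
grasp_force: 88.7
```

Run:
```python
from h import *
plan((.6099,-.156,.073,177.4))
```

```text
t 31.35 pos [ 0.6099 -0.1563  0.0777] head 177.4 q [-0.25  0.54  0.05  1.08 -0.   -0.21] w 0.0483 F [-34.4  10.3  82.9]
[0.001 0.011 0.158] yaw -0.0 dist 5
```

Request:
move_arm(deltas=[0.4, 0, 0, -0.17, 0, 0.6, 0, 0, -0.17, 0, 0.8, 0, 0, -0.17, 0, 0.85, 0, 0, -0.2, 0, 0.85, 0, 0, -0.7, 0, 0.85, 0, 0, -1.7, 0, 0.85, 0, 0, -2.8, 0, 0.85, 0, 0, -3.8, 0])

```text
time: 32.15
eef_pos: [0.6098, -0.1563, 0.187]
orientation: [-0.072, -3.14, 0.0]
contact_force: [1.3, 0.6, 0.1]
grip_width: 0.0729
grasp_force: 0.0
```

Run:
```python
from h import *
s=snap('scene','s7')['color']
plan((.4104,.2079,.2,214.5))
cv2.imwrite('pics/s7m.png',cv2.resize(s[170:320,210:400],None,fx=4,fy=4,interpolation=cv2.INTER_CUBIC))
```

```text
t 32.2 pos [ 0.6113 -0.1567  0.192 ] head 177.4 q [-0.25  0.49  0.27  1.34 -0.   -0.21] w 0.0727 F [-0.3 -0.1  5.2]
[ 7.243 11.836 -0.317] yaw -37.1 dist 416
```

View pics/s7m.png

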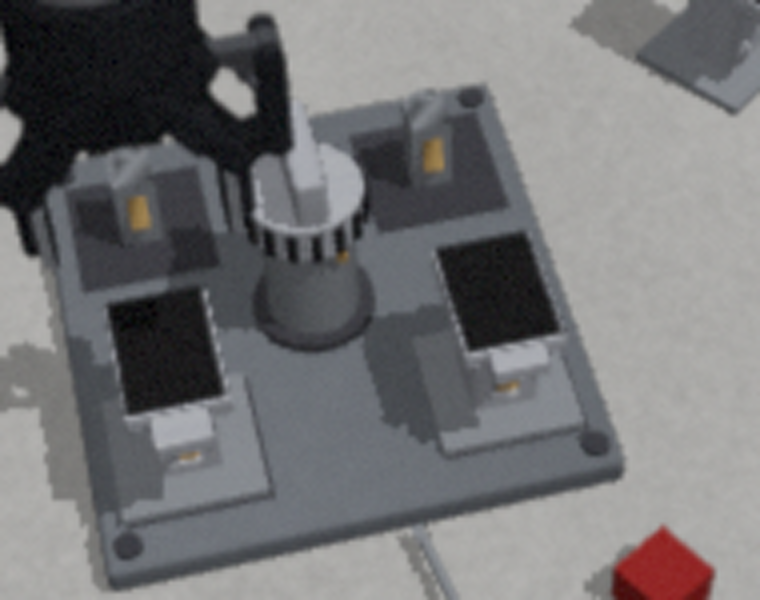

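Request:
move_arm(deltas=[0.85, 0.3, 1, 0, 0, 0.85, 0.6, 2, 0, 0, 0.85, 0.9, 3, 0, 0, 0.85, 1.3, 4, 0, 0, 0.85, 1.7, 5, 0, 0, 0.85, 2.1, 6, 0, 0, 0.85, 2.5, 7, 0, 0, 0.85, 2.9, 8, 0, 0])

```text
time: 33.0
eef_pos: [0.5333, 0.0885, 0.1855]
orientation: [-0.072, -3.14, 0.0]
contact_force: [0.2, 0.6, -0.1]
grip_width: 0.0724
grasp_force: 0.0
```

Request:
move_arm(deltas=[0.85, 0.3, 1, 0, 3, 0.85, 0.7, 2, 0, 7, 0.85, 1, 3, 0, 11, 0.85, 1.4, 4, 0, 15, 0.85, 1.8, 5, 0, 19, 0.85, 2.2, 6, 0, 22.8, 0.85, 2.6, 7, 0, 22.8, 0.85, 2.6, 7, 0, 22.8])

```text
time: 33.8
eef_pos: [0.4643, 0.3036, 0.1853]
orientation: [-0.686, -3.065, 0.0]
contact_force: [0.4, -0.8, -0.4]
grip_width: 0.0726
grasp_force: 0.0
```

Request:
move_arm(deltas=[0.85, 0, 0, 0, 0, 0.85, 0, 0, 0, 0])

```text
time: 34.0
eef_pos: [0.4658, 0.3001, 0.1857]
orientation: [-0.691, -3.064, 0.001]
contact_force: [0.4, 0.7, 1.1]
grip_width: 0.0724
grasp_force: 0.0
```

Run:
```python
from h import *
snap('wrist','w8');snap('top','top8')
mark(4,'w8',.4689,.3588,-25.4); rects('w8',.08,(50,0,600,330),30,2000); rects('top8',.08,(100,170,280,340))
plan((.4689,.3588,.19,154.6),(.4689,.3588,.053,154.6))
```

```text
[134. 212.] xy 406.1 206.4 dims 77.7 45.1 ang 33.5
[414. 185.] xy 462.0 361.7 dims 44.4 56.5 ang 65.6
[214. 310.] xy 407.3 206.3 dims 75.9 44.4 ang 33.6
[150. 289.] xy 464.9 342.1 dims 116.7 94.3 ang 87.3
[115. 276.] xy 485.0 420.3 dims 97.4 68.6 ang 3.8
t 34.1 pos [0.466  0.2999 0.186 ] head 154.5 q [ 0.57  0.34  0.02  1.25 -0.    1.02] w 0.0723 F [-0.3 -0.6 -0.2]
[ 0.756  1.814 -0.135] yaw -0.1 dist 59
[0.756 1.815 4.431] yaw -0.1 dist 145
```

View pics/w8m.png

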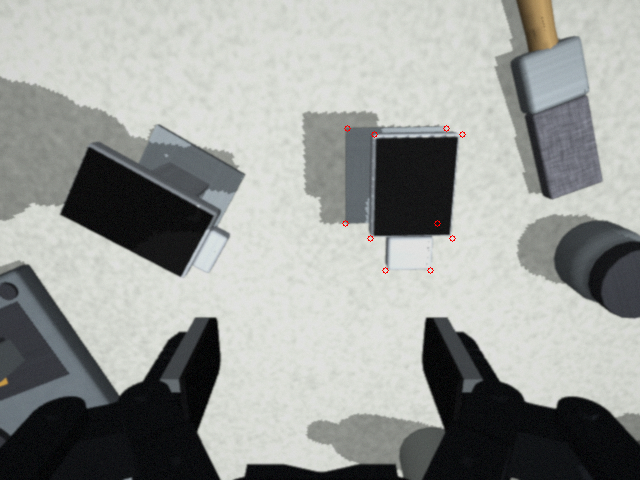

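Request:
move_arm(deltas=[0.85, 0.4, 0.9, 0, -0.5, 0.85, 0.76, 1.8, 0, -0.5, 0.85, 0.76, 1.82, 0.3, -0.5, 0.85, 0.76, 1.82, 1.3, -0.5, 0.85, 0.76, 1.82, 2.3, -0.5, 0.85, 0.76, 1.82, 3.3, -0.5, 0.85, 0.76, 1.82, 4.2, -0.5, 0.85, 0.76, 1.82, 4.43, -0.5])

```text
time: 34.9
eef_pos: [0.4672, 0.3578, 0.0503]
orientation: [-0.678, -3.065, 0.005]
contact_force: [-0.7, -0.5, -0.1]
grip_width: 0.0728
grasp_force: 0.0
```

Request:
move_arm(deltas=[0.85, 0, 0, 0, 0, 0.4, 0, 0, 0, 0, 0.4, 0, 0, 0, 0, 0.4, 0, 0, 0, 0, 0.4, 0, 0, 0, 0, 0.4, 0, 0, 0, 0, 0.4, 0, 0, 0, 0, 0.4, 0, 0, 0, 0])

```text
time: 35.7
eef_pos: [0.4693, 0.3603, 0.0551]
orientation: [0.677, 3.066, 0.003]
contact_force: [-1.1, -2.9, 8.8]
grip_width: 0.0487
grasp_force: 72.1
```

Run:
```python
from h import *
plan((.4689,.3588,.22,155),(.53,.1,.22,177.4),(.4564,-.1492,.22,177.4))
```

```text
t 35.7 pos [0.4693 0.3603 0.0551] head 155.1 q [ 0.65  0.49 -0.1   0.98 -0.    1.09] w 0.0487 F [-1.1 -2.9  8.8]
[-0.016 -0.039 -5.497] yaw 0.1 dist 165
[-5.498 -7.005 -5.503] yaw -22.3 dist 314
[ -6.772 -15.572  -5.519] yaw -22.3 dist 536
```

Request:
move_arm(deltas=[0.4, 0, 0, -0.6, 0, 0.4, 0, 0, -1.6, 0, 0.4, 0, 0, -2.7, 0, 0.4, 0, 0, -3.8, 0, 0.4, 0, 0, -4.9, 0, 0.4, -0.1, -0.5, -5.5, 0, 0.4, -0.4, -1.4, -5.5, -3, 0.4, -0.8, -2.4, -5.5, -7])

```text
time: 36.5
eef_pos: [0.46, 0.2844, 0.2197]
orientation: [0.483, 3.102, 0.003]
contact_force: [-0.3, -0.7, -3.1]
grip_width: 0.0487
grasp_force: 73.8
```

Request:
move_arm(deltas=[0.4, -0.35, -1, 0, -4, 0.4, -0.7, -2, 0, -8, 0.4, -1.1, -3, 0, -12, 0.4, -1.5, -4, 0, -15.4, 0.4, -1.9, -5, 0, -15.4, 0.4, -2.3, -6, 0, -15.4, 0.4, -2.7, -7, 0, -15.4, 0.4, -3.1, -8, 0, -15.4])

```text
time: 37.3
eef_pos: [0.4747, 0.0262, 0.2193]
orientation: [0.069, 3.139, 0.0]
contact_force: [0.3, 0.2, -3.1]
grip_width: 0.0484
grasp_force: 73.7
```

Request:
move_arm(deltas=[0.4, 0, -1, 0, 0, 0.4, 0, -2, 0, 0, 0.4, 0, -3, 0, 0, 0.4, 0, -4, 0, 0, 0.4, 0, -4, 0, 0, 0.4, 0, -4, 0, 0])

```text
time: 37.9
eef_pos: [0.4694, -0.0927, 0.2189]
orientation: [0.071, 3.14, 0.0]
contact_force: [0.1, 0.4, -2.9]
grip_width: 0.0486
grasp_force: 74.1
```

Run:
```python
from h import *
plan((.4564,-.1492,.22,177.4),(.4564,-.1492,.1427,177.4))
```

```text
t 37.9 pos [ 0.4694 -0.0927  0.2189] head 177.4 q [-0.2   0.17 -0.12  1.28  0.   -0.15] w 0.0486 F [ 0.1  0.4 -2.9]
[ 0.348 -1.9   -0.037] yaw 0.0 dist 58
[ 0.351 -1.9    2.54 ] yaw 0.0 dist 96
```

Request:
move_arm(deltas=[0.4, 0.2, -1, 0, 0, 0.4, 0.35, -1.9, 0, 0, 0.4, 0.35, -1.9, 0.3, 0, 0.4, 0.35, -1.9, 1.2, 0, 0.4, 0.35, -1.9, 2, 0, 0.4, 0.35, -1.9, 2.5, 0, 0.4, 0.35, -1.9, 2.5, 0])

```text
time: 38.6
eef_pos: [0.4554, -0.1473, 0.1416]
orientation: [-0.067, -3.138, -0.002]
contact_force: [0.1, -0.4, -3.0]
grip_width: 0.0481
grasp_force: 74.4
```

Request:
move_arm(deltas=[0.4, 0, 0, 0.2, 0, 0.4, 0, 0, 0.4, 0, 0.4, 0, 0, 0.6, 0, 0.4, 0, 0, 0.8, 0, 0.4, 0, 0, 1, 0, 0.4, 0, 0, 1, 0])

```text
time: 39.2
eef_pos: [0.4559, -0.1486, 0.1123]
orientation: [-0.069, -3.14, -0.001]
contact_force: [-0.4, 3.4, -4.1]
grip_width: 0.0487
grasp_force: 74.6
```

Run:
```python
from h import *
plan((.4564,-.1492,.075,177.4))
```

```text
t 39.2 pos [ 0.4559 -0.1486  0.1123] head 177.5 q [-0.32  0.23 -0.32  1.02  0.   -0.27] w 0.0487 F [-0.4  3.4 -4.1]
[-0.018 -0.02   1.245] yaw 0.1 dist 37
```

Request:
move_arm(deltas=[0.4, 0, 0.01, 0.2, 0, 0.4, 0, 0.01, 0.4, 0, 0.4, 0, 0.01, 0.6, 0, 0.4, 0, 0.01, 0.8, 0, 0.4, 0, 0.01, 0.95, 0, 0.4, 0, 0.01, 1.1, 0, 0.4, 0, 0.01, 1.22, 0, 0.4, 0, 0.01, 1.26, 0])

```text
time: 40.0
eef_pos: [0.456, -0.1487, 0.0751]
orientation: [-0.069, -3.14, 0.0]
contact_force: [-5.5, 2.0, 16.3]
grip_width: 0.0486
grasp_force: 80.0
```

Run:
```python
from h import *
plan((.4564,-.1492,.075,177.4))
```

```text
t 40.0 pos [ 0.456  -0.1487  0.0751] head 177.5 q [-0.31  0.26 -0.38  0.93 -0.   -0.27] w 0.0486 F [-5.5  2.  16.3]
[-0.014 -0.017  0.003] yaw 0.1 dist 1
```

Request:
move_arm(deltas=[0.4, 0, 0, 0.05, 0, 0.4, 0, 0, 0.1, 0, 0.4, 0, 0, 0.1, 0])

```text
time: 40.3
eef_pos: [0.4564, -0.1492, 0.0744]
orientation: [0.07, 3.14, -0.003]
contact_force: [-17.3, 2.4, 43.7]
grip_width: 0.0487
grasp_force: 83.8
```

Request:
move_arm(deltas=[0.4, 0, 0, -0.09, 0, 0.6, 0, 0, -0.09, 0, 0.8, 0, 0, -0.1, 0, 0.85, 0, 0, -0.1, 0, 0.85, 0, 0, -0.6, 0, 0.85, 0, 0, -1.6, 0, 0.85, 0, 0, -2.8, 0, 0.85, 0, 0, -3.8, 0])

```text
time: 41.1
eef_pos: [0.4563, -0.1486, 0.1878]
orientation: [0.069, 3.141, -0.0]
contact_force: [0.7, -0.2, -0.1]
grip_width: 0.0727
grasp_force: 0.0
```

Request:
move_arm(deltas=[0.85, 0, 0, 0, 0, 0.85, 0, 0, 0, 0])

```text
time: 41.3
eef_pos: [0.4567, -0.1487, 0.1864]
orientation: [0.069, 3.14, -0.0]
contact_force: [0.1, 0.6, -0.9]
grip_width: 0.0726
grasp_force: 0.0
```

Run:
```python
from h import *
snap('scene','s9');snap('top','top9')
rects('top9',.08,(100,170,280,340))
plan((.4104,.2079,.19,213.7))
```

```text
[214. 311.] xy 407.4 206.1 dims 75.6 43.2 ang 34.0
t 41.4 pos [ 0.4559 -0.1484  0.1853] head 177.5 q [-0.31  0.19 -0.18  1.2  -0.   -0.27] w 0.0728 F [-0.2 -0.2  0.5]
[ 2.034 11.799 -0.149] yaw -36.2 dist 359
```

Request:
move_arm(deltas=[0.85, 0.2, 1, 0, 0, 0.85, 0.4, 2.1, 0, 0, 0.85, 0.6, 3.2, 0, -4, 0.85, 0.8, 4.3, 0, -8, 0.85, 1, 5.4, 0, -13, 0.85, 1.2, 6.5, 0, -18, 0.85, 1.4, 7.6, 0, -23, 0.85, 1.6, 8.7, 0, -28])

```text
time: 42.2
eef_pos: [0.4188, 0.1154, 0.1853]
orientation: [0.698, -3.061, 0.0]
contact_force: [0.8, 0.1, 0.5]
grip_width: 0.0726
grasp_force: 0.0
```

Request:
move_arm(deltas=[0.85, 0, 0, 0, -7, 0.85, 0, 0, 0, -8.5, 0.85, 0, 0, 0, -8.5, 0.85, 0, 0, 0, -8.5])

```text
time: 42.6
eef_pos: [0.4197, 0.1137, 0.186]
orientation: [0.913, -3.005, 0.0]
contact_force: [0.1, -0.5, 0.1]
grip_width: 0.0725
grasp_force: 0.0
```

Run:
```python
from h import *
snap('wrist','w10')
mark(2,'w10',.4103,.208,34); rects('w10',.08,(50,0,600,330),30,2000)
plan((.4103,.208,.19,214),(.4103,.208,.053,214))
b=snap('scene','s10')['color'][170:300,210:370];a=cv2.imread('pics/w10m.png')
cv2.imwrite('pics/w10n.png',np.hstack([cv2.resize(a,(400,300)),cv2.resize(b,(370,300),interpolation=cv2.INTER_CUBIC)]))
```

```text
[454. 285.] xy 399.8 201.4 dims 62.1 44.6 ang 33.8
t 42.65 pos [0.4198 0.1137 0.1861] head -146.2 q [ 0.26  0.09 -0.29  1.19 -0.   -0.33] w 0.0724 F [-0.2 -0.2 -0.6]
[-1.485  2.788 -0.13 ] yaw -0.2 dist 95
[-1.488  2.788  4.437] yaw -0.2 dist 163
```

View pics/w10n.png

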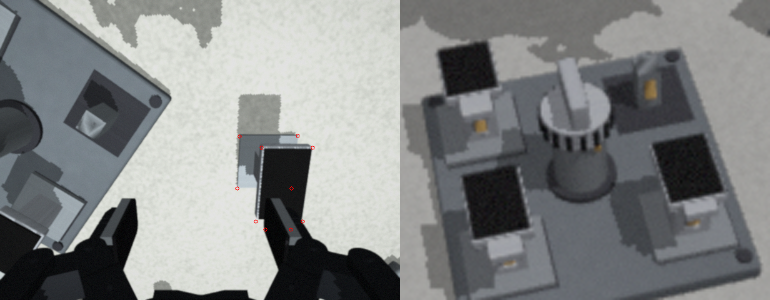

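Request:
move_arm(deltas=[0.85, -0.5, 0.9, 0, 0, 0.85, -1, 1.9, 0, 0, 0.85, -1.49, 2.79, 0, 0, 0.85, -1.49, 2.79, 0, 0, 0.85, -1.49, 2.79, 1, 0, 0.85, -1.49, 2.79, 2, 0, 0.85, -1.49, 2.79, 3, 0, 0.85, -1.49, 2.79, 4, 0])

```text
time: 43.5
eef_pos: [0.4102, 0.2079, 0.0653]
orientation: [-0.915, 3.005, -0.0]
contact_force: [0.0, 0.9, -0.5]
grip_width: 0.0728
grasp_force: 0.0
```

Request:
move_arm(deltas=[0.85, 0, 0, 0.43, 0, 0.85, 0, 0, 0.43, 0, 0.4, 0, 0, 0.43, 0, 0.4, 0, 0, 0.43, 0, 0.4, 0, 0, 0.43, 0, 0.4, 0, 0, 0.43, 0, 0.4, 0, 0, 0.43, 0, 0.4, 0, 0, 0.43, 0])

```text
time: 44.3
eef_pos: [0.4108, 0.2088, 0.0548]
orientation: [-0.917, 3.003, -0.0]
contact_force: [-2.4, -1.1, 4.8]
grip_width: 0.0487
grasp_force: 71.6
```

Request:
move_arm(deltas=[0.4, 0, 0, 0, 0, 0.4, 0, 0, 0, 0])

```text
time: 44.5
eef_pos: [0.4109, 0.2088, 0.0548]
orientation: [-0.917, 3.003, 0.0]
contact_force: [-3.2, -0.8, 5.2]
grip_width: 0.0485
grasp_force: 71.6
```

Run:
```python
from h import *
plan((.4104,.208,.2,214),(.4637,.0106,.2,177.4))
```

```text
t 44.5 pos [0.4109 0.2088 0.0548] head -146.0 q [ 0.47  0.25 -0.46  0.86 -0.   -0.12] w 0.0485 F [-3.2 -0.8  5.2]
[ 0.019 -0.016 -4.84 ] yaw -0.0 dist 145
[ 2.222 -6.466 -4.84 ] yaw 36.6 dist 251
```

Request:
move_arm(deltas=[0.4, 0, 0, -0.6, 0, 0.4, 0, 0, -1.6, 0, 0.4, 0, 0, -2.7, 0, 0.4, 0, 0, -3.8, 0, 0.4, 0.1, -0.4, -4.8, 4, 0.4, 0.4, -1.2, -4.84, 10, 0.4, 0.7, -2.1, -4.84, 16, 0.4, 1, -3, -4.84, 22])

```text
time: 45.3
eef_pos: [0.4359, 0.1164, 0.1998]
orientation: [-0.322, 3.123, 0.0]
contact_force: [1.3, -0.1, -3.4]
grip_width: 0.0486
grasp_force: 74.0
```

Request:
move_arm(deltas=[0.4, 0, -0.9, 0, 5, 0.4, 0, -1.8, 0, 10, 0.4, 0, -2.7, 0, 14.6, 0.4, 0, -3.2, 0, 14.6, 0.4, 0, -3.2, 0, 14.6, 0.4, 0, -3.2, 0, 14.6])

```text
time: 45.9
eef_pos: [0.4556, 0.0234, 0.1993]
orientation: [0.073, 3.14, 0.0]
contact_force: [-0.8, -0.2, -3.2]
grip_width: 0.0487
grasp_force: 74.1
```

Run:
```python
from h import *
plan((.4645,.0106,.2,177.4),(.4645,.0106,.1427,177.4))
```

```text
t 45.9 pos [0.4556 0.0234 0.1993] head 177.3 q [ 0.05  0.13 -0.21  1.22  0.    0.1 ] w 0.0487 F [-0.8 -0.2 -3.2]
[-0.317 -0.411 -0.024] yaw -0.1 dist 16
[-0.315 -0.412  1.886] yaw -0.1 dist 59
```

Request:
move_arm(deltas=[0.4, -0.31, -0.41, 0, 0, 0.4, -0.31, -0.41, 0.4, 0, 0.4, -0.31, -0.41, 1, 0, 0.4, -0.31, -0.41, 1.6, 0, 0.4, -0.31, -0.41, 1.88, 0, 0.4, -0.31, -0.41, 1.88, 0])

```text
time: 46.5
eef_pos: [0.4633, 0.011, 0.1411]
orientation: [-0.071, -3.139, 0.0]
contact_force: [-0.5, 0.1, -3.7]
grip_width: 0.0485
grasp_force: 74.0
```

Request:
move_arm(deltas=[0.4, 0, 0, 0.2, 0, 0.4, 0, 0, 0.4, 0, 0.4, 0, 0, 0.6, 0, 0.4, 0, 0, 0.8, 0, 0.4, 0, 0, 1, 0, 0.4, 0, 0, 1, 0])

```text
time: 47.1
eef_pos: [0.4639, 0.0107, 0.1115]
orientation: [-0.071, -3.14, 0.0]
contact_force: [-0.1, -1.4, -3.5]
grip_width: 0.0486
grasp_force: 74.1
```

Run:
```python
from h import *
plan((.4645,.0106,.075,177.4))
```

```text
t 47.1 pos [0.4639 0.0107 0.1115] head 177.4 q [ 0.02  0.2  -0.36  1.01 -0.    0.07] w 0.0486 F [-0.1 -1.4 -3.5]
[-2.100e-02 -1.000e-03  1.217e+00] yaw -0.0 dist 37
```

Request:
move_arm(deltas=[0.4, 0, 0, 0.2, 0, 0.4, 0, 0, 0.4, 0, 0.4, 0, 0, 0.6, 0, 0.4, 0, 0, 0.8, 0, 0.4, 0, 0, 0.95, 0, 0.4, 0, 0, 1.1, 0, 0.4, 0, 0, 1.2, 0, 0.4, 0, 0, 1.26, 0])

```text
time: 47.9
eef_pos: [0.464, 0.0109, 0.0746]
orientation: [-0.071, -3.141, -0.001]
contact_force: [-13.7, 5.3, 39.3]
grip_width: 0.0488
grasp_force: 82.3
```

Request:
move_arm(deltas=[0.4, 0, 0, 0.03, 0, 0.4, 0, 0, 0.06, 0, 0.4, 0, 0, 0.06, 0])

```text
time: 48.2
eef_pos: [0.4641, 0.011, 0.0746]
orientation: [0.071, 3.14, 0.001]
contact_force: [-17.4, 4.3, 47.5]
grip_width: 0.0483
grasp_force: 83.0
```

Request:
move_arm(deltas=[0.4, 0, 0, -0.09, 0, 0.6, 0, 0, -0.09, 0, 0.8, 0, 0, -0.1, 0, 0.85, 0, 0, -0.1, 0, 0.85, 0, 0, -0.6, 0, 0.85, 0, 0, -1.6, 0, 0.85, 0, 0, -2.8, 0, 0.85, 0, 0, -3.8, 0])

```text
time: 49.0
eef_pos: [0.4641, 0.0107, 0.1881]
orientation: [0.072, 3.141, -0.0]
contact_force: [0.1, 0.8, -0.8]
grip_width: 0.0726
grasp_force: 0.0
```

Request:
move_arm(deltas=[0.85, 0, 0, -0.5, 0, 0.85, 0, 0, -0.5, 0, 0.85, 0, 0, -0.5, 0])

```text
time: 49.3
eef_pos: [0.4641, 0.0107, 0.2011]
orientation: [-0.071, -3.14, 0.0]
contact_force: [-0.3, 0.4, -0.9]
grip_width: 0.0725
grasp_force: 0.0
```

Run:
```python
from h import *
s=snap('scene','s11')['color']
plan((.535,-.0727,.2,177.4),(.535,-.0727,.121,177.4))
cv2.imwrite('pics/s11m.png',cv2.resize(s[170:320,210:400],None,fx=4,fy=4,interpolation=cv2.INTER_CUBIC))
```

```text
t 49.35 pos [0.4638 0.0107 0.2006] head 177.4 q [ 0.02  0.15 -0.19  1.23 -0.    0.07] w 0.0726 F [ 0.3 -0.1 -0.2]
[-2.498 -2.668  0.018] yaw -0.0 dist 110
[-2.502 -2.668  2.651] yaw -0.0 dist 136
```

View pics/s11m.png

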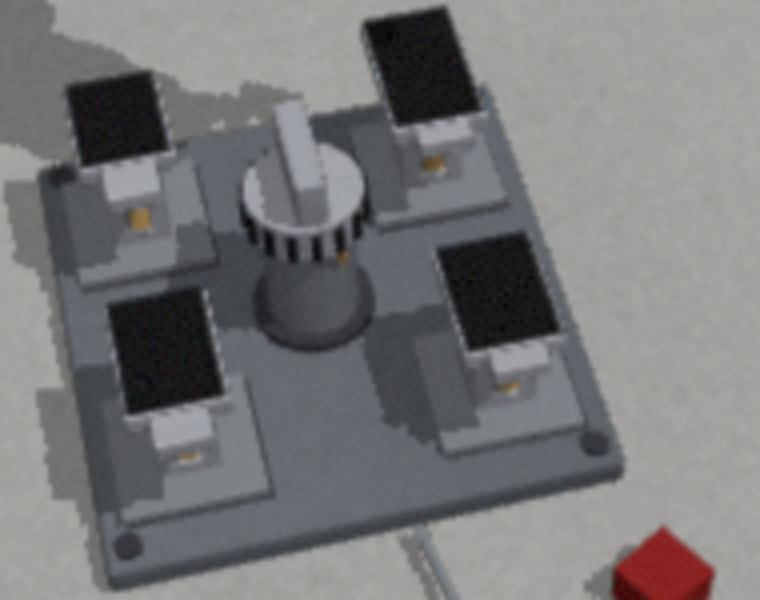

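Request:
move_arm(deltas=[0.6, -0.9, -1, 0, 0, 0.6, -1.8, -2, 0, 0, 0.6, -2.5, -2.67, 0, 0, 0.6, -2.5, -2.67, 0.2, 0, 0.6, -2.5, -2.67, 1.1, 0, 0.6, -2.5, -2.67, 2, 0, 0.6, -2.5, -2.67, 2.6, 0, 0.6, -2.5, -2.67, 2.62, 0], grip_force=50)

```text
time: 50.15
eef_pos: [0.533, -0.0721, 0.1199]
orientation: [-0.071, -3.135, -0.001]
contact_force: [-0.9, 0.5, 0.4]
grip_width: 0.0514
grasp_force: 0.0
```

Request:
move_arm(deltas=[0.6, 0, 0, 0, 0, 0, 0, 0, 0, 0, 0, 0, 0, 0, 0, 0, 0, 0, 0, 0, 0, 0, 0, 0, 0, 0, 0, 0, 0, 0, 0, 0, 0, 0, 0, 0, 0, 0, 0, 0])

```text
time: 50.95
eef_pos: [0.5361, -0.0717, 0.1242]
orientation: [0.07, 3.139, 0.003]
contact_force: [-1.7, 10.8, 8.5]
grip_width: 0.0145
grasp_force: 49.9
```

Run:
```python
from h import *
plan((.535,-.0727,.121,177.4))
print(monitor.observe()['wrist_torque'],monitor.observe()['grasp_force'])
```

```text
t 50.95 pos [ 0.5361 -0.0717  0.1242] head 177.4 q [-0.13  0.34 -0.14  1.09  0.   -0.09] w 0.0145 F [-1.7 10.8  8.5]
[ 0.035 -0.037  0.106] yaw 0.0 dist 4
[1.79351924 0.32768024 0.01432874] 49.88537549972534
```

Request:
move_arm(deltas=[0, 0, 0.03, 0, 7, 0, 0, 0.03, 0, 14, 0, 0, 0.03, 0, 21, 0, 0, 0.03, 0, 28, 0, 0, 0.03, 0, 35, 0, 0, 0.03, 0, 42, 0, 0, 0.03, 0, 49, 0, 0, 0.03, 0, 56])

```text
time: 51.75
eef_pos: [0.5355, -0.0724, 0.1242]
orientation: [1.544, 2.734, -0.001]
contact_force: [-7.1, -4.5, 12.3]
grip_width: 0.0151
grasp_force: 50.5
```

Request:
move_arm(deltas=[0, 0, 0, 0, 7, 0, 0, 0, 0, 14, 0, 0, 0, 0, 21, 0, 0, 0, 0, 28, 0, 0, 0, 0, 32, 0, 0, 0, 0, 33, 0, 0, 0, 0, 33, 0, 0, 0, 0, 33])

```text
time: 52.55
eef_pos: [0.5348, -0.0725, 0.1241]
orientation: [2.253, 2.189, -0.002]
contact_force: [-11.7, -4.7, 14.7]
grip_width: 0.015
grasp_force: 51.0
```

Run:
```python
from h import *
plan((.535,-.0727,.121,87.4))
print(monitor.observe()['wrist_torque'],monitor.observe()['grasp_force'])
```

```text
t 52.55 pos [ 0.5348 -0.0725  0.1241] head 88.4 q [-0.13  0.34 -0.14  1.09 -0.    1.47] w 0.015 F [-11.7  -4.7  14.7]
[-0.005  0.007  0.104] yaw 1.0 dist 3
[-0.90933142  2.47908113 -0.09717083] 51.00068986415863
```

Release, rise and move off, then check everything.

Request:
move_arm(deltas=[0.4, 0, 0, 0, 0, 0.5, 0, 0, 0, 0, 0.5, 0, 0, 0, 0, 0.5, 0, 0, -0.5, 0, 0.5, 0, 0, -1.5, 0, 0.5, 0, 0, -2.6, 0, 0.5, 0, 0, -3.8, 0, 0.5, 0, 0, -4, 0])

```text
time: 53.35
eef_pos: [0.537, -0.072, 0.2471]
orientation: [2.249, 2.187, 0.005]
contact_force: [0.4, -0.3, -1.3]
grip_width: 0.0424
grasp_force: 0.0
```

Request:
move_arm(deltas=[0.5, -1, 0, 0, 0, 0.5, -2, 0, 0, 0, 0.5, -3, 0, 0, 0, 0.5, -4, 0, 0, 0, 0.5, -5, 0, 0, 0, 0.5, -6, 0, 0, 0, 0.5, -7, 0, 0, 0, 0.5, -8, 0, 0, 0])

```text
time: 54.15
eef_pos: [0.5287, -0.3129, 0.2425]
orientation: [-2.252, -2.19, 0.0]
contact_force: [0.4, -0.6, 0.5]
grip_width: 0.0424
grasp_force: 0.0
```

Run:
```python
from h import *
s=snap('scene','s12')['color'];t=snap('top','top12')['color']; plan()
cv2.imwrite('pics/f.png',np.hstack([cv2.resize(s[150:400,60:420],(420,292),interpolation=cv2.INTER_CUBIC),cv2.resize(t[100:340,220:530],(377,292),interpolation=cv2.INTER_CUBIC)]))
```

```text
t 54.25 pos [ 0.5283 -0.3147  0.2419] head 88.2 q [-0.54  0.46  0.34  1.45 -0.    1.06] w 0.0427 F [0.3 0.  0.7]
```

View pics/f.png

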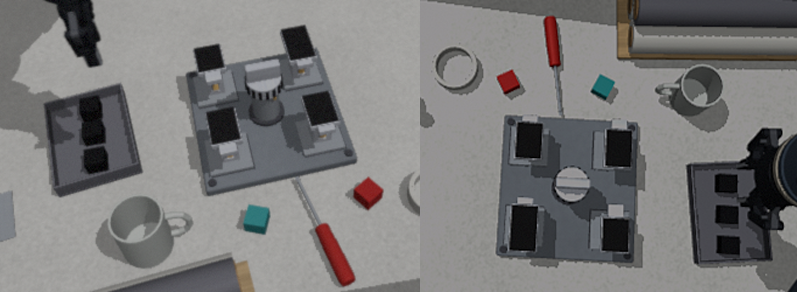

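```bash
python3 -c "
from rig import hand_in
print(hand_in())"
```

```text
the job is handed in; nothing more can be done
None
```

The job is handed in: the three black caps are in the grey tray, all four platens are down on their stubs with the brass catch showing in the hole, and the lock ring is a quarter turn clockwise in the locked position. I saw nothing else shifted in the last pictures, and the robot's clock stood at about 54 s; no verdict came back.

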